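Clear the casting mould and press its sprung bed home

TASK

Get the small casting mould ready for the next pour: lift the finished plaster block off its raised bed and set it flat on a free part of the slatted drying board. Then take the tamper with the oblong foot from the sloping draining stand, press the mould's sprung bed squarely down with it until the bed bottoms out and both catches hold it down level, and stand the tamper back on the sloping tray, its foot flat on the slope and inside the lip. Set the block and the tamper down rather than dropping them, and leave the other plaster pieces, the round tamper and the mixing bowl where they are.

Things in the scene. Friction and masses are not known exactly. Their poses are not given: they have to be found in the camera images.
- mould: grey steel casting mould bolted to the bench: base plate 200 x 116 x 6, over it an open-topped oblong frame whose rim is 70 above the bench, outside 112 x 76, cavity 96 x 60 (long side along its x). A spring-plunger catch with a black 20 mm knob sticks out low at each end (to 91 from the middle, axis 20 above the bench) and snaps in by itself when that end of the bed is fully down. Origin: centre of the underside, on the bench; x along the cavity, z up. Fixed.
- bed_top (a point): centre of the top face of the mould's sprung lifting bed, an aluminium plate 94 x 58 x 8 that fills the cavity like a floor; raised (at the start) its top is level with the rim, fully down it is 30 below the rim. Axes as the mould's. It can tilt up to 3 degrees each way if pushed off centre, and then only one end catches.
- bed (a joint): how far the bed is pressed down from its raised place, in m: 0 raised, 0.030 bottomed on its stops; it springs back by itself until caught, and rests at about 0.028 when both catches hold. The springs push up with 6 N raised and 17 N fully down; the catches add about 5 N between 0.016 and 0.022 and snap in near 0.028
- block: the finished plaster block, plain, oblong, 92 (x) x 56 (y) x 30 high, about 0.18 kg, lying on the raised bed so that all of it stands above the mould's rim. Origin: centre of its underside.
- board: wooden drying board, 262 (x) x 150 (y), 7 slats across it, top 30 above the bench; fixed. Two small plaster pieces dry on its +x end; the rest is free. Origin: centre of the underside, on the bench; z up.
- tray: sloping stainless tray of the draining stand, with drain holes, 146 along the slope (x) x 230 across (y), fixed. Origin: middle of its upper face, 55 above the bench; z is the normal of the slope, 30 degrees from vertical and leaning to the robot's side; x points uphill. A lip 12 high runs along the lower edge, its inner face at x = -70. It stands on four steel legs.
- tamper: the tamper with the oblong foot: steel foot 84 (x) x 50 (y) x 12 thick, short round neck, upright flat-sided wooden handle 40 (x) x 26 (y) from 24 to 108 above the foot's underside; 0.45 kg, its weight mostly in the foot. It stands on the tray on its foot, so the handle leans 30 degrees, the long side of the foot down the slope against the lip. Origin: centre of the foot's underside; z along the handle, up.
- round_tamper: a tamper with the same wooden handle but a round steel foot 84 across and 12 thick, standing beside the other on the tray, handles 95 to 115 apart; not needed. Origin and axes as the tamper's.
- disc: round plaster piece, 66 across, 24 high, on the board. Origin: centre of its underside. To be left alone.
- plug: conical plaster plug, 52 across, 48 high, on the board. Origin: centre of its underside. To be left alone.
- bowl: black rubber mixing bowl, 116 across, 62 high, on the bench. Origin: centre of its underside. To be left alone.

How it is judged (in metres and radians):
On the way, in this order (a step that is already met when the one before it is completed fails the run):
1. the plaster block lies flat on the drying board, let go (z of block in the frame of board between 0.026 and 0.034 m and x of block in the frame of board between -0.1 and 0.1 m and y of block in the frame of board between -0.06 and 0.06 m and angle between block's own z axis and vertical below 0.08 rad and contact force between the fingers and block below 0.1 N), for 0.2 s.
2. the held tamper, upright within 5 degrees, presses the bed down at least 28 mm, level within 1.5 degrees (value of joint bed above 0.028 m and angle between bed_top's own z axis and vertical below 0.026 rad and angle between tamper's own z axis and vertical below 0.087 rad and contact force between tamper and mould above 1 N and contact force between the fingers and tamper above 1 N), for 0.2 s.
At the end, for the whole second after the job is handed in: bed held at least 27 mm down, level within 1.5 degrees; block flat on the board, its middle within 100 mm of the board's middle lengthwise and 60 mm crosswise; tamper still on the tray, foot flat on the slope within 4 degrees and 4 mm, 50 mm downhill to 45 mm uphill of its middle, 100 mm sideways (value of joint bed above 0.027 m and angle between bed_top's own z axis and vertical below 0.026 rad and z of block in the frame of board between 0.026 and 0.034 m and x of block in the frame of board between -0.1 and 0.1 m and y of block in the frame of board between -0.06 and 0.06 m and angle between block's own z axis and vertical below 0.08 rad and angle between the z axis of tamper and the z axis of tray, either way round below 0.07 rad and z of tamper in the frame of tray between -0.004 and 0.004 m and x of tamper in the frame of tray between -0.05 and 0.045 m and y of tamper in the frame of tray between -0.1 and 0.1 m and linear speed of each of tamper, block below 0.02 m/s); the robot touches nothing.
It fails at once if a bystander (disc, plug, round tamper or bowl) is moved by more than 20 mm (distance of any of disc, plug, round_tamper, bowl from where it was at the start of the episode above 0.02 m).
It fails at once if the block or the tamper is dropped (falls faster than 0.5 m/s with no finger on it) ((linear speed of block above 0.5 m/s and contact force between the fingers and block below 0.05 N) or (linear speed of tamper above 0.5 m/s and contact force between the fingers and tamper below 0.05 N)).
It also fails if it takes over 72 s, if anything falls off the work surface, if the arm or the gripper's body presses on something with over 40 N, if the wrist force passes 120 N, or if a joint passes its speed limit or range.

ROBOT

A 6-joint arm with a two-finger parallel gripper is mounted at the origin on the work surface. World frame = base frame: x ahead of the robot, y to its left, z up, the work surface at z = 0. Lengths are in m, angles in degrees, forces in N, time in s.
With the tool pointing down it reaches from about 0.375 to 0.9 m from the base axis. Payload 3.1 kg.
Tool frame: the origin (TCP) lies on the centre line of the jaws, within the pads' length; the fingertips stand 14 mm ahead of it and the grasp point (between the pads) lies 5 mm behind it (bot.tips_ahead is the distance from the TCP to the fingertips, in m); z points along the fingers, y is the line along which they close (so a half turn about z gives the same grasp; the last joint's range is limited). The gripper opens to 87 mm and grips with 3 to 60 N. Pads are 19 mm wide; open, the fingers measure 117 mm over their backs; the gripper's body (75 mm by 190 mm) begins 51 mm behind the grasp point.
Start: joints at [-81.847, 30.224, 82.088, -0, 67.689, -10.227], TCP at [0.197, -0.593, 0.237] pointing down, gripper open.
Joint ranges: [-176.69, 176.69], [-43.24, 126.21], [12.49, 139.97], [-82, 262], [0, 151.66], [-163.58, 163.58]. Speed limits (degrees/s): [159.86, 159.86, 180, 180, 180, 180].

INTERFACE

Orientations are given as a 3x3 rotation matrix whose columns are the frame's x, y, z axes.
In Python, from rig import bot gives the robot as it stands.
- The arm moves only by the tool play_rows, never from a script. Its argument "moves" is a list that holds one entry, the list of rows, each a list of 6 numbers: the shift along the tool's x, y, z in mm, then the turn, a rotation vector about the tool's x, y, z in rad. A call has 1 to 5 rows; each row shifts and turns the commanded pose from where the row before left it, along the tool's axes as they then stand; what a row does not reach is not made up. A row lasts 1/10 s, in which the tool goes at most 50 mm and 8.59 degrees, less where a joint would pass 70% of its speed; a pose out of reach is approached as far as the arm can. A call with a gripper value outside its range is refused whole. "fingers" is the opening, from -1 (shut) to 1 (fully open), set as the call begins (left out, the last holds). The fingers move at their own pace and stop on an object; the grip force is fixed at half the most. Time passes only in rows, so rows that do not move let the fingers close. It gives the time, the measured TCP pose, the force, the opening and the grip force at its end, in the units of the state.
- bot.read_state(): the state, without advancing time (a new reading comes with each control period).
- bot.capture(name): name is "side" or "top"; returns a dict with "image" (480x640x3 uint8, blue, green, red), "fx", "fy", "cx", "cy" (pixels), "R" (3x3) and "t" (3): a world point X has camera coordinates R X + t. Camera axes: x right, y down, z forward; pixel columns grow to the right and rows downward; lengths in m; the calibration is good to about 2 mm. A picture is of the moment at which its call begins. There is no depth.
- bot.hand_in(): hands the job in; it is judged then, once.
Trained networks look in a picture, given as the dict that the camera call returned (one of the last four; its "shot" number tells which), for a name from the list of things; names that differ only in an ending like _2 or _b are one class to them, and where a whole thing is asked for, a point or a joint stands for the part that bears it (a point fixed in the world has none). Each returns a list of dicts, best first, with "confidence" (0 to 1); they miss things now and then, are a little off and sometimes report something else, mostly with a low value. They report only what shows in the picture. A call takes as long as a camera call.
- bot.search_frame(picture, query): "centre" ([column, row] in pixels, amid what is visible of it).
- bot.silhouettes(picture, query): "pixels" (480x640 bool, what is visible of it) and "centre" ([column, row] in pixels, amid what is visible of it).
- bot.pinpoint(picture, query): "centre" ([column, row] in pixels: a listed point, or the origin of a listed thing).
The state is a dict: "time_s": time; "joint_positions": joint angles; "qvel": joint speeds; "tau": joint torques, N m; "position": TCP position; "tcp_rot": TCP orientation; "force": force on the tool from outside, world axes, zero at the start; "moment": the same for the moment, N m; "opening": opening from 0.0 (shut) to 1.0 (fully open); "grasp_force": force on a finger pad.
Only numpy, scipy, OpenCV 4.12 (cv2) and the standard library are available. Lean on these libraries where they do the work, as an engineer would, in place of code of your own. Each camera call takes 0.05 s, during which the arm holds its last target. There are 200 camera calls.

## Working session

There is one attempt and no reset: what is moved stays moved. The work goes in short steps, Python scripts to look and compute and a tool call to move; the robot and the scene stay as the last step left them, time stands still between calls to the robot, and variables do not carry over. Pictures are saved under pics/ and viewed, at most 10 in all, crops included, and the job is handed in when it is done.

Besides the shell and the picture viewer there is one more tool, called after "Emit:" as name([rows], argument=value, ...), one row to a line, values as JSON. play_rows: Moves the arm, as the interface text tells. Its arguments: {"type":"object","properties":{"moves":{"type":"array","items":{"type":"array","items":{"type":"array","items":{"type":"number"}}}},"fingers":{"type":"number"}},"required":["moves"]}

```bash
mkdir -p pics; ls; cat > h.py <<'E'
import numpy as np, cv2
from rig import bot
def ray(c,px):
    d=np.array([(px[0]-c['cx'])/c['fx'],(px[1]-c['cy'])/c['fy'],1.])
    R=np.array(c['R']);return -R.T@np.array(c['t']),R.T@d
def atz(c,px,z):
    o,d=ray(c,px);return o+d*(z-o[2])/d[2]
def proj(c,X):
    q=np.array(c['R'])@np.array(X)+np.array(c['t']);return np.array([c['fx']*q[0]/q[2]+c['cx'],c['fy']*q[1]/q[2]+c['cy']])
def tri(c1,p1,c2,p2):
    o1,d1=ray(c1,p1);o2,d2=ray(c2,p2)
    s=np.linalg.lstsq(np.stack([d1,-d2],1),o2-o1,rcond=None)[0]
    a=o1+d1*s[0];b=o2+d2*s[1];return (a+b)/2,np.linalg.norm(a-b)
E
python3 - <<'E'
from h import *
np.set_printoptions(precision=4,suppress=True)
s=bot.read_state();print(s['position'],s['opening'],s['force'],bot.tips_ahead);print(s['tcp_rot'])
C={n:bot.capture(n) for n in('top','side')}
for n in C:
    cv2.imwrite(f'pics/{n}0.png',C[n]['image']);c=C[n];print(n,c['fx'],-np.array(c['R']).T@c['t'],np.array(c['R'])[2])
for q in ['mould','bed_top','block','board','tray','tamper','round_tamper','disc','plug','bowl']:
    r={n:bot.pinpoint(C[n],q) for n in C}
    print(q,{n:[(np.round(a['centre'],1).tolist(),round(a['confidence'],2)) for a in r[n][:2]] for n in r})
    if r['top'] and r['side']: print('   ',*tri(C['top'],r['top'][0]['centre'],C['side'],r['side'][0]['centre']))
E
```

```text
pics
[ 0.197  -0.5924  0.2356] 0.9981877356580815 [ 0.3849  0.7093 -1.0006] 0.014
[[ 0.949   0.3153 -0.0003]
 [ 0.3153 -0.949   0.0022]
 [ 0.0004 -0.0022 -1.    ]]
top 544.2805276433327 [ 0.4569 -0.0066  1.3638] [ 0.1148  0.0033 -0.9934]
side 463.34094745992934 [0.286  0.5    0.7477] [ 0.3659 -0.5501 -0.7507]
mould {'top': [([305.1, 278.4], 0.81)], 'side': [([347.6, 281.5], 0.87), ([206.0, 354.3], 0.41)]}
    [0.5359 0.0305 0.01  ] 7.003596118958138e-05
bed_top {'top': [], 'side': [([349.0, 259.0], 0.56), ([429.4, 178.7], 0.41)]}
block {'top': [], 'side': [([348.4, 255.1], 0.91), ([267.8, 224.9], 0.7)]}
board {'top': [([195.7, 227.9], 0.7), ([209.0, 264.5], 0.62)], 'side': [([255.7, 371.8], 0.87)]}
    [0.6171 0.2882 0.0036] 0.09434248358565088
tray {'top': [([431.3, 284.0], 0.89)], 'side': [([430.6, 179.0], 0.64)]}
    [ 0.5165 -0.2749  0.0593] 0.013304285058173186
tamper {'top': [([459.7, 293.2], 0.86), ([304.2, 275.1], 0.32)], 'side': [([444.8, 169.5], 0.73)]}
    [ 0.5023 -0.3451  0.0417] 5.302537707895889e-05
round_tamper {'top': [([416.1, 299.8], 0.81)], 'side': [([433.5, 197.7], 0.95)]}
    [ 0.4844 -0.2388  0.0466] 0.0015922856516127452
disc {'top': [([228.3, 231.1], 0.72)], 'side': [([240.2, 316.7], 0.87)]}
    [0.6468 0.2192 0.0388] 0.003871652787649194
plug {'top': [([195.5, 230.3], 0.81)], 'side': [([204.8, 353.8], 0.57)]}
    [0.6513 0.3033 0.0312] 0.0014812160870440376
bowl {'top': [([324.6, 194.8], 0.92), ([417.0, 298.8], 0.62)], 'side': [([270.5, 223.0], 0.57), ([432.0, 179.7], 0.46)]}
    [ 0.7528 -0.0133  0.0087] 0.010024050462899817
```

View pics/top0.png

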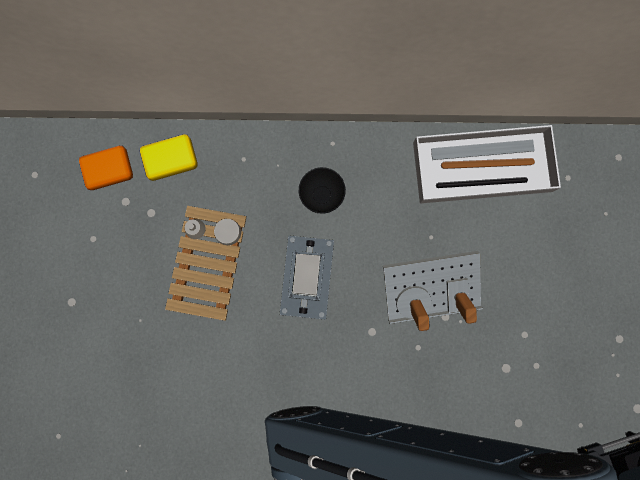

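View pics/side0.png

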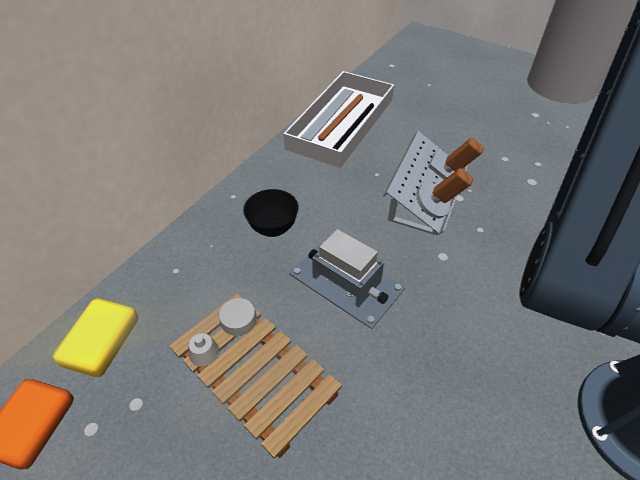

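```bash
cat >> h.py <<'E'
from scipy.optimize import minimize
def box(x0,x1,y0,y1,z0,z1): return np.array([[x,y,z] for x in(x0,x1) for y in(y0,y1) for z in(z0,z1)])
def cyl(r,z0,z1): return np.array([[r*np.cos(a),r*np.sin(a),z] for a in np.arange(0,6.28,.3) for z in(z0,z1)])
def Rz(a): return np.array([[np.cos(a),-np.sin(a),0],[np.sin(a),np.cos(a),0],[0,0,1]])
def Ry(a): return np.array([[np.cos(a),0,np.sin(a)],[0,1,0],[-np.sin(a),0,np.cos(a)]])
S=4
def render(c,parts,R,t):
    m=np.zeros((480*S,640*S),np.uint8)
    for P in parts:
        q=np.array([proj(c,R@p+t) for p in P]);cv2.fillConvexPoly(m,cv2.convexHull(np.round(q*S+S/2).astype(np.int32)),1)
    return m
def hullmask(m):
    p=cv2.findNonZero(m.astype(np.uint8));o=np.zeros_like(m,np.uint8);cv2.fillConvexPoly(o,cv2.convexHull(p),1);return o
def mask(c,q,hull=False,near=None):
    r=bot.silhouettes(c,q)
    if near is not None: r=[a for a in r if np.linalg.norm(np.array(a['centre'])-near)<40]
    if not r: return None
    m=np.array(r[0]['pixels']).astype(np.uint8)
    if hull: m=hullmask(m)
    return cv2.resize(m,None,fx=S,fy=S,interpolation=cv2.INTER_NEAREST)
def fit(cm,parts,pose,p0,step):
    def f(p):
        R,t=pose(p);v=0
        for c,m in cm:
            r=render(c,parts,R,t);v+=1-(r&m).sum()/(r|m).sum()
        return v/len(cm)
    sx=np.array([p0]+[np.array(p0)+np.eye(len(p0))[i]*step[i] for i in range(len(p0))])
    r=minimize(f,p0,method='Nelder-Mead',options=dict(initial_simplex=sx,maxiter=150,xatol=2e-4,fatol=2e-4));return r.x,r.fun
flat=lambda z:(lambda p:(Rz(p[2]),np.array([p[0],p[1],z])))
BLOCK=[box(-.046,.046,-.028,.028,0,.03)]
BOARD=[box(-.131,.131,-.075,.075,0,.03)]
TAMP=[box(-.042,.042,-.025,.025,0,.012),cyl(.01,.012,.024),box(-.02,.02,-.013,.013,.024,.108)]
RT=[cyl(.042,0,.012),cyl(.01,.012,.024),box(-.02,.02,-.013,.013,.024,.108)]
TRAY=[box(-.073,.073,-.115,.115,-.002,0)]
T30=Ry(-np.pi/6)
E
python3 - <<'E'
from h import *
np.set_printoptions(precision=4,suppress=True)
C={n:bot.capture(n) for n in('top','side')}
def go(q,parts,pose,p0,step,hull=False,near={}):
    cm=[]
    for n in C:
        if near.get(n,1)==0: continue
        m=mask(C[n],q,hull,near.get(n))
        if m is not None: cm.append((C[n],m))
        if m is not None and q=='tamper': print(n,m.sum()//S**2)
    print(q,len(cm),*[ (x,round(f,3)) for x,f in ([fit([k],parts,pose,p0,step) for k in cm] if len(p0)==3 else [])])
    if len(cm)>1: print('   both',*fit(cm,parts,pose,p0,step))
go('block',BLOCK,flat(.07),[.54,.03,0],[.01,.01,.1],near={'top':(307,275),'side':(348,255)})
go('board',BOARD,flat(0.),[.57,.27,-.1],[.02,.02,.1],True,near={'top':(205,263),'side':(255,372)})
tp=lambda p:(Rz(p[3])@T30,np.array(p[:3]))
go('tamper',TAMP,tp,[.50,-.345,.042,.1],[.01,.01,.01,.1],near={'top':(464,300),'side':(455,160)})
go('round_tamper',RT,tp,[.484,-.239,.042,.1],[.01,.01,.01,.1],near={'top':(417,305),'side':(445,190)})
go('tray',TRAY,lambda p:(Rz(p[2])@T30,np.array([p[0],p[1],.055])),[.52,-.28,.1],[.01,.01,.1],True,near={'top':(431,284),'side':0})
E
```

```text
block 2 (array([ 0.5432,  0.0265, -0.0923]), np.float64(0.063)) (array([ 0.5437,  0.0255, -0.07  ]), np.float64(0.046))
   both [ 0.5436  0.0261 -0.0751] 0.059842730983333925
board 2 (array([ 0.5723,  0.2788, -0.169 ]), np.float64(0.027)) (array([ 0.5745,  0.2723, -0.1654]), np.float64(0.017))
   both [ 0.5743  0.276  -0.1694] 0.05094614705977174
top 912
side 1120
tamper 2
   both [ 0.5031 -0.3379  0.0414  0.128 ] 0.1672852212532932
round_tamper 2
   both [ 0.4847 -0.2312  0.0415  0.1035] 0.09632303194683361
tray 1 (array([ 0.5177, -0.2765,  0.1366]), np.float64(0.136))
```

```bash
cat >> h.py <<'E'
from scipy.spatial.transform import Rotation as Ro
DN=np.diag([1.,-1,-1])
def plan(pos,R,step=.045,rstep=.12,start=None):
    if start is None:
        s=bot.read_state();start=(np.array(s['position']),np.array(s['tcp_rot']))
    p0,R0=start;w=Ro.from_matrix(R0.T@R).as_rotvec();d=np.array(pos)-p0
    n=max(1,int(np.ceil(max(np.linalg.norm(d)/step,np.linalg.norm(w)/rstep))))
    Rc=R0;print('rows',n)
    for i in range(n):
        v=Rc.T@d/n*1000
        print([round(float(x),1) for x in v]+[round(float(x),3) for x in w/n],end=',\n' if i==n-1 or i%5==4 else ', ');Rc=Rc@Ro.from_rotvec(w/n).as_matrix()
    return np.array(pos),R
E
python3 - <<'E'
from h import *
plan([.5437,.026,.20],Rz(-.075)@DN)
E
```

```text
rows 16
[32.8, -29.9, 2.3, -0.0, 0.0, 0.025], [32.0, -30.7, 2.3, -0.0, 0.0, 0.025], [31.2, -31.5, 2.3, -0.0, 0.0, 0.025], [30.5, -32.2, 2.3, -0.0, 0.0, 0.025], [29.6, -33.0, 2.3, -0.0, 0.0, 0.025],
[28.8, -33.7, 2.3, -0.0, 0.0, 0.025], [28.0, -34.4, 2.3, -0.0, 0.0, 0.025], [27.1, -35.1, 2.3, -0.0, 0.0, 0.025], [26.2, -35.7, 2.3, -0.0, 0.0, 0.025], [25.4, -36.4, 2.3, -0.0, 0.0, 0.025],
[24.4, -37.0, 2.3, -0.0, 0.0, 0.025], [23.5, -37.6, 2.3, -0.0, 0.0, 0.025], [22.6, -38.2, 2.3, -0.0, 0.0, 0.025], [21.6, -38.7, 2.3, -0.0, 0.0, 0.025], [20.7, -39.2, 2.3, -0.0, 0.0, 0.025],
[19.7, -39.7, 2.3, -0.0, 0.0, 0.025],
```

Emit:
play_rows([
  [[33,-30,0,0,0,0.025],[32,-31,0,0,0,0.025],[31,-31.5,0,0,0,0.025],[30.5,-32,0,0,0,0.025],[29.5,-33,0,0,0,0.025]],
], fingers=1)

```text
time_s: 2.15
position: [0.306, -0.3981, 0.2367]
tcp_rot: [[0.981, 0.193, 0.0], [0.193, -0.981, -0.0], [0.0, 0.001, -1.0]]
force: [0.9, -0.1, 0.6]
opening: 1.004
grasp_force: 0.0
```

Emit:
play_rows([
  [[29,-34,0,0,0,0.025],[28,-34.5,0,0,0,0.025],[27,-35,0,0,0,0.025],[26,-36,0,0,0,0.025],[25.5,-36.5,0,0,0,0.025]],
])

```text
time_s: 2.65
position: [0.4146, -0.204, 0.2369]
tcp_rot: [[0.998, 0.069, 0.001], [0.069, -0.998, -0.001], [0.001, 0.001, -1.0]]
force: [0.4, -0.4, -0.8]
opening: 0.999
grasp_force: 0.0
```

Emit:
play_rows([
  [[24.5,-37,5,0,0,0.025],[23.5,-37.5,5,0,0,0.025],[22.5,-38,5,0,0,0.025],[21.5,-38.5,5,0,0,0.025],[20.5,-39,5,0,0,0.025]],
])

```text
time_s: 3.15
position: [0.5233, -0.0114, 0.2116]
tcp_rot: [[0.998, -0.055, 0.001], [-0.055, -0.998, -0.0], [0.001, 0.0, -1.0]]
force: [0.7, -0.3, -0.8]
opening: 1.002
grasp_force: 0.0
```

```bash
python3 - <<'E'
from h import *
np.set_printoptions(precision=4,suppress=True)
s=bot.read_state();print(s['time_s'],s['position'])
c=bot.capture('side')
# residual lag: also refit tamper with top cam now unobstructed
plan([.5437,.026,.13],Rz(-.075)@DN)
t=bot.capture('top')
tp=lambda p:(Rz(p[3])@T30,np.array(p[:3]))
for q,parts,p0,near in(('tamper',TAMP,[.503,-.34,.041,.12],{'top':(464,300),'side':(455,160)}),('block',BLOCK,0,{})):
    if q=='tamper':
        o=t['image'].copy();o2=c['image'].copy()
        for im,cc,n in((o,t,'top'),(o2,c,'side')):
            m=mask(cc,q,False,near[n])
            if m is None: print(n,'none');continue
            m=cv2.resize(m,(640,480),interpolation=cv2.INTER_NEAREST)
            cv2.drawContours(im,cv2.findContours(m,0,1)[0],-1,(0,255,0),1)
            r=cv2.resize(render(cc,parts,*tp(p0)),(640,480),interpolation=cv2.INTER_AREA)
            cv2.drawContours(im,cv2.findContours(r,0,1)[0],-1,(255,0,255),1)
a=cv2.resize(o[230:340,370:500],None,fx=3,fy=3);b=cv2.resize(o2[110:250,370:500],None,fx=3,fy=3)
h=max(a.shape[0],b.shape[0]);v=np.zeros((h,780,3),np.uint8);v[:a.shape[0],:390]=a;v[:b.shape[0],390:]=b
cv2.imwrite('pics/tamp.png',v)
E
```

```text
3.15 [ 0.5233 -0.0114  0.2116]
rows 2
[7.8, -16.3, 40.7, -0.002, -0.002, 0.011], [7.7, -16.5, 40.6, -0.002, -0.002, 0.011],
side none
```

View pics/tamp.png

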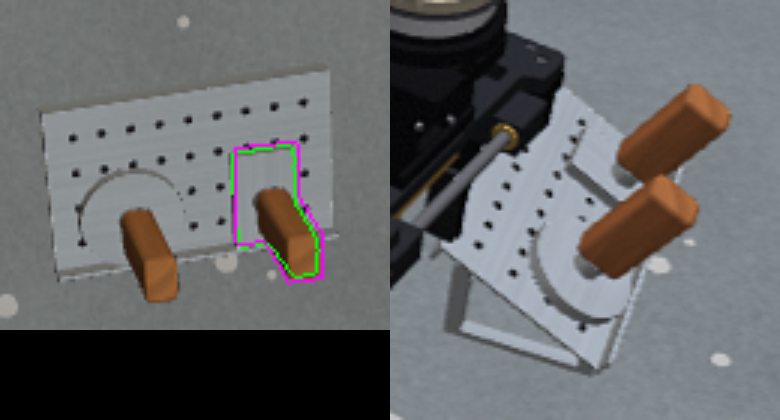

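The picture shows the tamper's foot (about (465,297) in the top image) matching the fitted outline within ~2 mm. Now for the block.

Emit:
play_rows([
  [[10,-19,25,0,0,0.01],[10,-18.5,25,0,0,0.01],[0,0,25,0,0,0],[0,0,0,0,0,0]],
])

```text
time_s: 3.75
position: [0.5419, 0.0222, 0.134]
tcp_rot: [[0.997, -0.075, -0.007], [-0.075, -0.997, 0.001], [-0.007, -0.0, -1.0]]
force: [-1.0, -0.6, 0.1]
opening: 0.999
grasp_force: 0.0
```

```bash
python3 - <<'E'
from h import *
np.set_printoptions(precision=4,suppress=True)
s=bot.read_state();print(s['position'])
c=bot.capture('side')
plan([.5437,.026,.0905],Rz(-.075)@DN)
cv2.imwrite('pics/b1.png',cv2.resize(c['image'][150:350,250:450],None,fx=2.5,fy=2.5))
E
```

```text
[0.5419 0.0222 0.134 ]
rows 2
[0.3, -2.0, 22.5, -0.0, 0.002, -0.0], [0.2, -2.0, 22.5, -0.0, 0.002, -0.0],
```

View pics/b1.png

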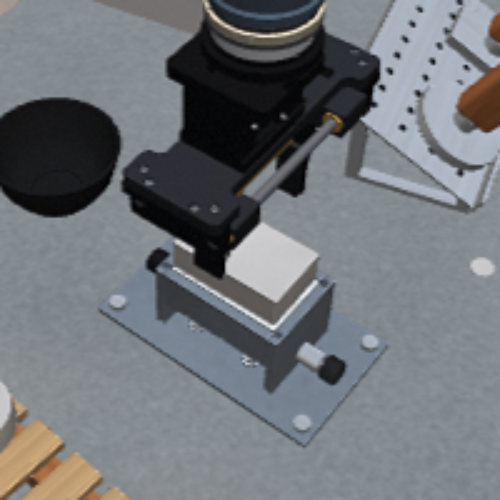

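Emit:
play_rows([
  [[0,-1,15,0,0,0],[0,-1,15,0,0,0],[0,0,10,0,0,0],[0,0,0,0,0,0],[0,0,0,0,0,0]],
])

```text
time_s: 4.3
position: [0.5452, 0.0245, 0.0974]
tcp_rot: [[0.997, -0.075, 0.001], [-0.075, -0.997, -0.0], [0.001, 0.0, -1.0]]
force: [1.0, -0.7, -0.7]
opening: 1.002
grasp_force: 0.0
```

```bash
python3 - <<'E'
from h import *
np.set_printoptions(precision=4,suppress=True)
s=bot.read_state();print(s['position'])
plan([.5437,.026,.0905],Rz(-.075)@DN)
E
```

```text
[0.5452 0.0245 0.0974]
rows 1
[-1.6, -1.4, 6.9, 0.0, -0.001, -0.0],
```

Emit:
play_rows([
  [[-1.5,-1.5,6,0,0,0],[0,0,0,0,0,0],[0,0,0,0,0,0]],
])

```text
time_s: 4.6
position: [0.5433, 0.0269, 0.0907]
tcp_rot: [[0.997, -0.074, 0.0], [-0.074, -0.997, -0.0], [0.0, 0.0, -1.0]]
force: [0.8, 0.1, 1.0]
opening: 1.002
grasp_force: 0.0
```

Emit:
play_rows([
  [[0,0,0,0,0,0],[0,0,0,0,0,0],[0,0,0,0,0,0],[0,0,0,0,0,0],[0,0,0,0,0,0]],
], fingers=-1)

```text
time_s: 5.1
position: [0.5435, 0.0266, 0.0906]
tcp_rot: [[0.997, -0.074, 0.0], [-0.074, -0.997, -0.0], [0.0, 0.0, -1.0]]
force: [0.8, -1.9, 0.8]
opening: 0.644
grasp_force: 30.0
```

Emit:
play_rows([
  [[0,0,-10,0,0,0],[0,0,-25,0,0,0],[0,0,-25,0,0,0],[0,0,0,0,0,0]],
])

```text
time_s: 5.5
position: [0.5458, 0.0266, 0.1538]
tcp_rot: [[0.997, -0.074, 0.007], [-0.074, -0.997, -0.001], [0.007, 0.0, -1.0]]
force: [0.9, 0.3, -1.2]
opening: 0.641
grasp_force: 30.0
```

```bash
python3 - <<'E'
from h import *
np.set_printoptions(precision=4,suppress=True)
s=bot.read_state();print(s['position'],s['force'],s['opening'])
plan([.535,.282,.12],Rz(-.169)@DN)
E
```

```text
[0.5458 0.0266 0.1538] [ 0.9131  0.2709 -1.1926] 0.641453218697793
rows 6
[-5.0, -42.3, 5.6, 0.0, -0.001, 0.016], [-5.6, -42.2, 5.6, 0.0, -0.001, 0.016], [-6.3, -42.1, 5.6, 0.0, -0.001, 0.016], [-7.0, -42.0, 5.6, 0.0, -0.001, 0.016], [-7.6, -41.9, 5.6, 0.0, -0.001, 0.016],
[-8.3, -41.8, 5.6, 0.0, -0.001, 0.016],
```

Emit:
play_rows([
  [[-4,-42,3,0,0,0.016],[-5,-42,3,0,0,0.016],[-6,-42,3,0,0,0.016],[-6.5,-42,3,0,0,0.016],[-7,-42,3,0,0,0.016]],
])

```text
time_s: 6.0
position: [0.5363, 0.2401, 0.1344]
tcp_rot: [[0.988, -0.155, -0.002], [-0.155, -0.988, -0.0], [-0.002, 0.001, -1.0]]
force: [-0.2, 0.3, -2.0]
opening: 0.639
grasp_force: 30.0
```

Emit:
play_rows([
  [[-7,-42,10,0,0,0.016],[0,0,20,0,0,0],[0,0,20,0,0,0],[0,0,0,0,0,0],[0,0,0,0,0,0]],
])

```text
time_s: 6.5
position: [0.5362, 0.281, 0.0847]
tcp_rot: [[0.986, -0.17, -0.002], [-0.17, -0.986, -0.001], [-0.002, 0.001, -1.0]]
force: [0.4, -0.6, -1.0]
opening: 0.642
grasp_force: 30.0
```

```bash
python3 - <<'E'
from h import *
np.set_printoptions(precision=4,suppress=True)
s=bot.read_state();print(s['position'],s['force'],s['opening'])
plan([.535,.282,.052],Rz(-.169)@DN)
c=bot.capture('side')
m=mask(c,'block')
if m is not None: print(fit([(c,m)],BLOCK,flat(s['position'][2]-.0206),[s['position'][0],s['position'][1],-.169],[.01,.01,.05]))
cv2.imwrite('pics/b2.png',c['image'][150:480,150:550])
E
```

```text
[0.5362 0.281  0.0847] [ 0.363  -0.5762 -1.048 ] 0.6417459223498304
rows 1
[-1.3, -0.8, 32.7, 0.001, 0.002, -0.001],
(array([ 0.5352,  0.2796, -0.1868]), np.float64(0.47249759384023104))
```

View pics/b2.png

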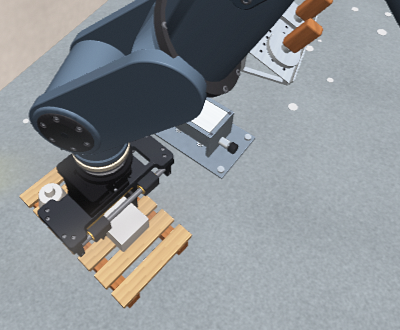

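The block hangs level over the free half of the board. Lowering.

Emit:
play_rows([
  [[0,0,10,0,0,0],[0,0,10,0,0,0],[0,0,6,0,0,0],[0,0,3,0,0,0],[0,0,0,0,0,0]],
])

```text
time_s: 7.1
position: [0.5364, 0.281, 0.0558]
tcp_rot: [[0.986, -0.169, -0.001], [-0.169, -0.986, -0.0], [-0.001, 0.001, -1.0]]
force: [-0.4, -1.1, -1.9]
opening: 0.645
grasp_force: 30.0
```

Emit:
play_rows([
  [[0,0,1.5,0,0,0],[0,0,1,0,0,0],[0,0,0,0,0,0]],
])

```text
time_s: 7.4
position: [0.537, 0.2813, 0.0542]
tcp_rot: [[0.986, -0.169, 0.0], [-0.169, -0.986, 0.0], [0.0, -0.0, -1.0]]
force: [0.7, -0.9, -1.9]
opening: 0.64
grasp_force: 30.0
```

Emit:
play_rows([
  [[0,0,1.5,0,0,0],[0,0,1.5,0,0,0],[0,0,0,0,0,0]],
])

```text
time_s: 7.7
position: [0.5369, 0.2813, 0.051]
tcp_rot: [[0.986, -0.169, 0.0], [-0.169, -0.986, 0.0], [0.0, -0.0, -1.0]]
force: [-1.0, 0.2, -2.2]
opening: 0.636
grasp_force: 30.0
```

Emit:
play_rows([
  [[0,0,1,0,0,0],[0,0,0,0,0,0]],
])

```text
time_s: 7.9
position: [0.5369, 0.2813, 0.0508]
tcp_rot: [[0.986, -0.169, 0.0], [-0.169, -0.986, 0.0], [0.0, -0.0, -1.0]]
force: [-2.5, -0.5, 3.7]
opening: 0.643
grasp_force: 30.0
```

Contact. Release and retreat.

Emit:
play_rows([
  [[0,0,0,0,0,0],[0,0,0,0,0,0],[0,0,0,0,0,0],[0,0,0,0,0,0],[0,0,0,0,0,0]],
], fingers=1)

```text
time_s: 8.4
position: [0.5369, 0.2812, 0.0499]
tcp_rot: [[0.986, -0.169, -0.0], [-0.169, -0.986, -0.0], [-0.0, 0.0, -1.0]]
force: [-0.5, 0.1, 0.9]
opening: 0.969
grasp_force: 0.0
```

Emit:
play_rows([
  [[0,0,-10,0,0,0],[0,0,-40,0,0,0],[0,0,-45,0,0,0],[0,0,-45,0,0,0],[0,0,-45,0,0,0]],
])

```text
time_s: 8.9
position: [0.5365, 0.2812, 0.2375]
tcp_rot: [[0.986, -0.169, 0.0], [-0.169, -0.986, 0.0], [0.0, -0.0, -1.0]]
force: [1.5, 0.7, 0.0]
opening: 0.997
grasp_force: 0.0
```

```bash
python3 - <<'E'
from h import *
np.set_printoptions(precision=4,suppress=True)
s=bot.read_state();print(s['position'],s['opening'])
t=np.array([.503,-.339,.0413]);R=Rz(.12)@T30
g=t+R@[0,0,.073]   # TCP 73 above foot underside
Rt=R@DN
pre=g+R@[0,0,.10]
print('pre',pre,'g',g)
plan(pre,Rt)
# intermediate
print('z path ok')
E
```

```text
[0.5365 0.2812 0.2375] 0.9969775504026304
pre [ 0.4171 -0.3494  0.1911] g [ 0.4668 -0.3434  0.1045]
rows 15
[-0.7, 42.8, 3.1, 0.005, 0.035, -0.019], [-1.6, 42.8, 2.8, 0.005, 0.035, -0.019], [-2.5, 42.7, 2.5, 0.005, 0.035, -0.019], [-3.4, 42.7, 2.2, 0.005, 0.035, -0.019], [-4.3, 42.6, 1.9, 0.005, 0.035, -0.019],
[-5.2, 42.6, 1.5, 0.005, 0.035, -0.019], [-6.0, 42.5, 1.1, 0.005, 0.035, -0.019], [-6.9, 42.3, 0.6, 0.005, 0.035, -0.019], [-7.7, 42.2, 0.2, 0.005, 0.035, -0.019], [-8.5, 42.0, -0.3, 0.005, 0.035, -0.019],
[-9.2, 41.9, -0.8, 0.005, 0.035, -0.019], [-10.0, 41.7, -1.4, 0.005, 0.035, -0.019], [-10.7, 41.5, -1.9, 0.005, 0.035, -0.019], [-11.4, 41.3, -2.5, 0.005, 0.035, -0.019], [-12.1, 41.0, -3.2, 0.005, 0.035, -0.019],
z path ok
```

Emit:
play_rows([
  [[-1,43,0,0.005,0.035,-0.019],[-2,43,0,0.005,0.035,-0.019],[-2.5,43,0,0.005,0.035,-0.019],[-3.5,43,0,0.005,0.035,-0.019],[-4,42.5,0,0.005,0.035,-0.019]],
])

```text
time_s: 9.4
position: [0.4953, 0.069, 0.2332]
tcp_rot: [[0.981, -0.072, 0.179], [-0.073, -0.997, 0.003], [0.178, -0.016, -0.984]]
force: [0.3, -0.1, 0.1]
opening: 1.0
grasp_force: 0.0
```

Emit:
play_rows([
  [[-5,42.5,0,0.005,0.035,-0.019],[-6,42.5,0,0.005,0.035,-0.019],[-7,42.5,0,0.005,0.035,-0.019],[-7.5,42,0,0.005,0.035,-0.019],[-8.5,42,0,0.005,0.035,-0.019]],
])

```text
time_s: 9.9
position: [0.4557, -0.1399, 0.221]
tcp_rot: [[0.938, 0.025, 0.347], [0.018, -1.0, 0.022], [0.347, -0.014, -0.938]]
force: [0.1, -0.0, -0.0]
opening: 0.997
grasp_force: 0.0
```

Emit:
play_rows([
  [[-9,42,-2,0.005,0.035,-0.019],[-10,41.5,-2,0.005,0.035,-0.019],[-11,41.5,-2,0.005,0.035,-0.019],[-11.5,41,-2,0.005,0.035,-0.019],[-12,41,-2,0.005,0.035,-0.019]],
])

```text
time_s: 10.4
position: [0.4158, -0.3501, 0.2056]
tcp_rot: [[0.857, 0.121, 0.502], [0.106, -0.993, 0.058], [0.505, 0.004, -0.863]]
force: [1.5, -0.1, 0.1]
opening: 0.998
grasp_force: 0.0
```

Emit:
play_rows([
  [[0,0,0,0,0,0],[0,0,0,0,0,0]],
])

```text
time_s: 10.6
position: [0.4158, -0.3493, 0.205]
tcp_rot: [[0.858, 0.118, 0.5], [0.103, -0.993, 0.058], [0.503, 0.001, -0.864]]
force: [0.1, 0.6, 0.2]
opening: 0.999
grasp_force: 0.0
```

```bash
python3 - <<'E'
from h import *
np.set_printoptions(precision=4,suppress=True)
s=bot.read_state();print(s['position'],s['opening'])
C={n:bot.capture(n) for n in('top','side')}
m=mask(C['side'],'block',near=(290,375))
if m is not None: print('block',fit([(C['side'],m)],BLOCK,flat(.03),[.536,.281,-.169],[.01,.01,.05]))
tp=lambda p:(Rz(p[2])@T30,np.array([p[0],p[1],.0413]))
for n in C:
    r=bot.silhouettes(C[n],'tamper');print(n,[(a['centre'],a['confidence']) for a in r])
t=np.array([.503,-.339,.0413]);R=Rz(.12)@T30
g=t+R@[0,0,.073];plan(g+R@[0,0,.06],R@DN)
o=C['top']['image'][230:360,350:520];b=C['side']['image'][80:270,340:560]
v=np.zeros((570,800,3),np.uint8);a=cv2.resize(o,None,fx=2.1,fy=2.1);v[:a.shape[0],:a.shape[1]]=a;a=cv2.resize(b,None,fx=2,fy=2);v[:380,358:798]=a
cv2.imwrite('pics/t2.png',v[:400])
E
```

```text
[ 0.4158 -0.3493  0.205 ] 0.9994982453446214
block (array([ 0.5375,  0.2803, -0.1699]), np.float64(0.04318800390283983))
top [([463.3, 300.6], 0.91)]
side [([453.0, 159.4], 0.61)]
rows 2
[-3.6, 1.5, 26.0, -0.0, -0.002, 0.002], [-3.6, 1.5, 26.0, -0.0, -0.002, 0.002],
```

View pics/t2.png

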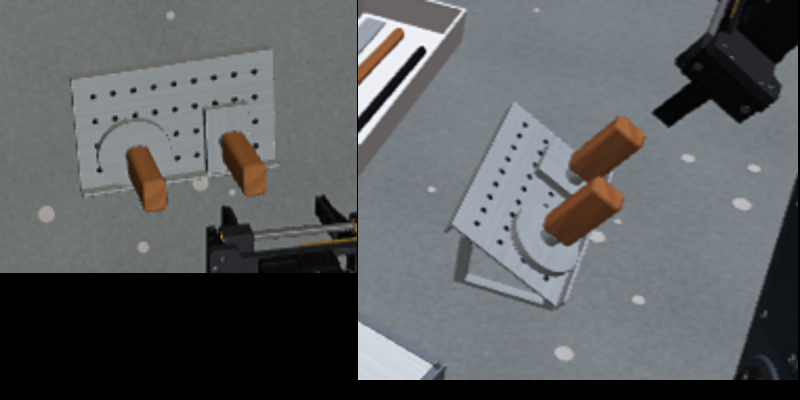

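The gripper is lined up with the oblong tamper's handle (handle end near (471,321) in the top image). Approaching along the handle.

Emit:
play_rows([
  [[-2,0,25,0,0,0],[-2,0,25,0,0,0],[-2,0,0,0,0,0],[0,0,0,0,0,0]],
])

```text
time_s: 11.25
position: [0.4364, -0.3445, 0.1585]
tcp_rot: [[0.858, 0.122, 0.499], [0.106, -0.993, 0.061], [0.503, 0.0, -0.864]]
force: [0.1, 0.5, -0.6]
opening: 1.0
grasp_force: 0.0
```

```bash
python3 - <<'E'
from h import *
np.set_printoptions(precision=4,suppress=True)
s=bot.read_state();P=np.array(s['position']);print(P)
C={n:bot.capture(n) for n in('top','side')}
tp=lambda p:(Rz(p[3])@T30,np.array(p[:3]))
cm=[]
for n,near in(('top',(464,300)),('side',(455,160))):
    m=mask(C[n],'tamper',False,near)
    if m is not None: cm.append((C[n],m)); print(n,m.sum()//16)
x,f=fit(cm,TAMP,tp,[.503,-.339,.0413,.12],[.005,.005,.005,.05]);print(x,f)
R=Rz(.12)@T30
print('in TCP',np.array(s['tcp_rot']).T@(x[:3]-P),np.array(s['tcp_rot']).T@(np.array([.503,-.339,.0413])-P))
plan(x[:3]+R@[0,0,.073],R@DN)
E
```

```text
[ 0.4364 -0.3445  0.1585]
top 936
side 1016
[ 0.5028 -0.3374  0.0429  0.163 ] 0.18975844218675963
in TCP [-0.0004  0.001   0.1335] [-0.0012  0.0026  0.1349]
rows 2
[-0.3, -0.5, 30.8, 0.001, -0.002, 0.001], [-0.2, -0.4, 30.8, 0.001, -0.002, 0.001],
```

Emit:
play_rows([
  [[0,1,25,0,0,0],[0,1,20,0,0,0],[0,0,15,0,0,0],[0,0,0,0,0,0],[0,0,0,0,0,0]],
])

```text
time_s: 11.95
position: [0.4664, -0.3444, 0.1073]
tcp_rot: [[0.858, 0.12, 0.5], [0.105, -0.993, 0.059], [0.503, 0.002, -0.864]]
force: [-0.7, -0.9, -0.9]
opening: 1.002
grasp_force: 0.0
```

Emit:
play_rows([
  [[0,0,0,0,0,0],[0,0,0,0,0,0],[0,0,0,0,0,0],[0,0,0,0,0,0],[0,0,0,0,0,0]],
], fingers=-1)

```text
time_s: 12.45
position: [0.4664, -0.3443, 0.1069]
tcp_rot: [[0.858, 0.12, 0.5], [0.105, -0.993, 0.059], [0.503, 0.002, -0.864]]
force: [1.6, 1.0, 0.3]
opening: 0.63
grasp_force: 0.0
```

Emit:
play_rows([
  [[0,0,0,0,0,0],[0,0,0,0,0,0]],
])

```text
time_s: 12.65
position: [0.4665, -0.3442, 0.1067]
tcp_rot: [[0.858, 0.12, 0.5], [0.105, -0.993, 0.059], [0.503, 0.002, -0.864]]
force: [0.7, -0.3, 0.3]
opening: 0.447
grasp_force: 0.0
```

Emit:
play_rows([
  [[0,0,0,0,0,0],[0,0,0,0,0,0],[0,0,0,0,0,0],[0,0,0,0,0,0]],
])

```text
time_s: 13.05
position: [0.4664, -0.3443, 0.1068]
tcp_rot: [[0.858, 0.121, 0.499], [0.106, -0.993, 0.059], [0.503, 0.002, -0.864]]
force: [-2.8, -1.3, 1.5]
opening: 0.3
grasp_force: 29.7
```

Emit:
play_rows([
  [[1,0,-8,0,0,0],[1,0,-20,0,0,0],[0,0,-35,0,0,0],[0,0,-40,0,0,0],[0,0,-30,0,0,0]],
])

```text
time_s: 13.55
position: [0.4003, -0.3513, 0.2235]
tcp_rot: [[0.859, 0.12, 0.498], [0.104, -0.993, 0.059], [0.501, 0.001, -0.865]]
force: [0.5, -0.7, -4.4]
opening: 0.298
grasp_force: 29.8
```

```bash
python3 - <<'E'
from h import *
np.set_printoptions(precision=4,suppress=True)
s=bot.read_state();print(s['position'],s['force'],s['moment'],s['opening'])
cs=bot.capture('side');ct=bot.capture('top')
# mould pose: refit via bed_top / mould points, knobs
for q in('mould','bed_top'):
  for n,c in(('side',cs),('top',ct)):
    print(q,n,[(np.round(a['centre'],1),round(a['confidence'],2)) for a in bot.pinpoint(c,q)[:2]])
    if q=='mould': print([(np.round(a['centre'],1),a['pixels'].sum()) for a in bot.silhouettes(c,q)[:2]])
np.savez('cs.npz',im=cs['image'],it=ct['image'])
plan([.5437,.026,.24],Rz(-.075)@DN)
v=np.zeros((600,800,3),np.uint8);a=cv2.resize(cs['image'][200:340,270:430],None,fx=2.5,fy=2.5);v[:350,:400]=a
a=cv2.resize(ct['image'][220:340,260:360],None,fx=4,fy=4);v[:480,400:]=a;cv2.imwrite('pics/m.png',v)
E
```

```text
[ 0.4003 -0.3513  0.2235] [ 0.4819 -0.7281 -4.3962] [-0.1235  0.6499  0.0518] 0.29758573291255147
mould side [(array([348. , 282.5]), 0.8)]
[(array([351.7, 280.7]), np.int64(5751))]
mould top [(array([307.6, 277.2]), 0.95)]
[(array([306.8, 279.9]), np.int64(3692))]
bed_top side [(array([348.2, 258.1]), 0.82), (array([488.3, 138.9]), 0.55)]
bed_top top [(array([306. , 273.7]), 0.64)]
rows 9
[18.9, -39.6, 8.7, -0.006, -0.058, 0.021], [18.6, -40.1, 7.3, -0.006, -0.058, 0.021], [18.1, -40.5, 6.0, -0.006, -0.058, 0.021], [17.5, -40.9, 4.7, -0.006, -0.058, 0.021], [16.9, -41.3, 3.5, -0.006, -0.058, 0.021],
[16.2, -41.7, 2.3, -0.006, -0.058, 0.021], [15.4, -42.0, 1.1, -0.006, -0.058, 0.021], [14.5, -42.4, -0.0, -0.006, -0.058, 0.021], [13.6, -42.6, -1.1, -0.006, -0.058, 0.021],
```

View pics/m.png

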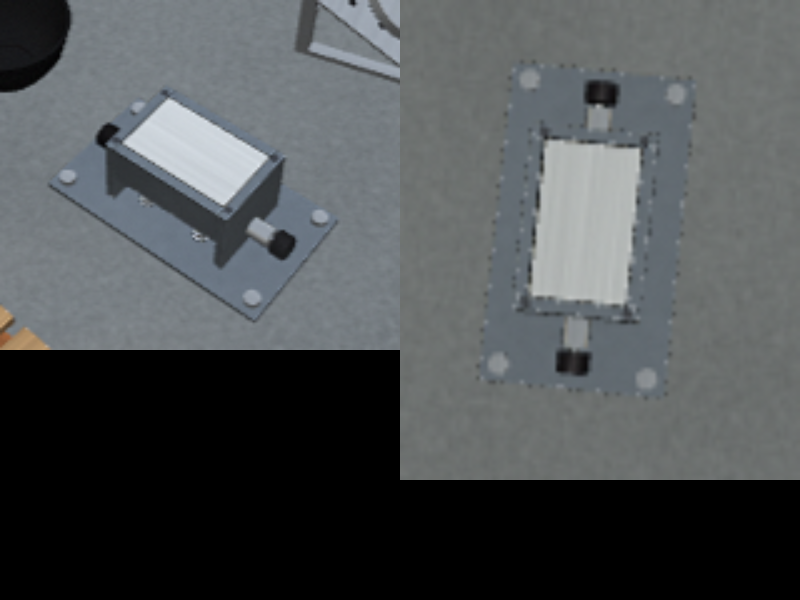

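The bed is the bright rectangle (top image around (306,275), side around (348,258)), free and level. Fit it while moving over.

Emit:
play_rows([
  [[19,-39,9,-0.006,-0.058,0.021],[18.5,-40,7,-0.006,-0.058,0.021],[18,-40.5,6,-0.006,-0.058,0.021],[17.5,-41,5,-0.006,-0.058,0.021],[17,-41.5,3.5,-0.006,-0.058,0.021]],
])

```text
time_s: 14.45
position: [0.4778, -0.148, 0.2308]
tcp_rot: [[0.971, 0.016, 0.239], [0.012, -1.0, 0.018], [0.239, -0.014, -0.971]]
force: [0.9, -0.2, -4.2]
opening: 0.297
grasp_force: 30.0
```

Emit:
play_rows([
  [[16,-41.5,2,-0.006,-0.058,0.021],[15.5,-42,1,-0.006,-0.058,0.021],[14.5,-42.5,0,-0.006,-0.058,0.021],[13.5,-42.5,-1,-0.006,-0.058,0.021],[0,0,0,0,0,0]],
])

```text
time_s: 14.95
position: [0.5427, 0.0235, 0.2401]
tcp_rot: [[0.998, -0.062, 0.015], [-0.062, -0.998, 0.002], [0.014, -0.003, -1.0]]
force: [-0.3, -1.2, -4.7]
opening: 0.299
grasp_force: 30.0
```

```bash
python3 - <<'E'
from h import *
np.set_printoptions(precision=4,suppress=True)
s=bot.read_state();P=np.array(s['position']);Rt=np.array(s['tcp_rot']);print(P);print(Rt)
cs=bot.capture('side');ct=bot.capture('top');z=np.load('cs.npz')
cm=[]
for c,im,(u,v) in((cs,z['im'],(348,258)),(ct,z['it'],(306,275))):
    g=cv2.resize(im,None,fx=S,fy=S,interpolation=cv2.INTER_LINEAR).min(2)
    m=(g>165).astype(np.uint8);_,l=cv2.connectedComponents(m);m=(l==l[v*S,u*S]).astype(np.uint8);cm.append((c,m));print(m.sum()/16)
for k in(cm[:1],cm[1:],cm): print('bed',*fit(k,[box(-.047,.047,-.029,.029,-.0005,0)],flat(.07),[.5437,.026,-.075],[.005,.005,.05]))
# tamper in hand: offset in tool axes (x,y), length 75
near=proj(cs,P-[0,0,.04])
m=mask(cs,'tamper',False,near);
print('pix',None if m is None else m.sum()/16)
foot=[TAMP[0]]
def pose(p):
    Rr=Rt@DN; return Rr,P+Rt@np.array([p[0],p[1],p[2]])
g=cs['image'][int(near[1])-110:int(near[1])+110,int(near[0])-130:int(near[0])+130]
im=cs['image'].copy();r=cv2.resize(render(cs,TAMP,*pose([-.0005,0,.0755])),(640,480),interpolation=cv2.INTER_AREA)
cv2.drawContours(im,cv2.findContours(r,0,1)[0],-1,(255,0,255),1);y,x=int(near[1]),int(near[0])
cv2.imwrite('pics/h.png',cv2.resize(im[max(0,y-80):y+100,x-110:x+110],None,fx=3,fy=3))
if m is not None: print(fit([(cs,m)],TAMP,pose,[0,0,.0755],[.005,.005,.005]))
E
```

```text
[0.5427 0.0235 0.2401]
[[ 0.998  -0.0623  0.0145]
 [-0.0623 -0.9981  0.0025]
 [ 0.0144 -0.0034 -0.9999]]
1187.875
892.3125
bed [ 0.5423  0.0249 -0.094 ] 0.049654965496549686
bed [ 0.5404  0.0269 -0.0778] 0.08038647342995164
bed [ 0.5416  0.026  -0.0955] 0.06889084497377584
pix 1516.0
(array([-0.0008,  0.0029,  0.078 ]), np.float64(0.36936210082502663))
```

View pics/h.png

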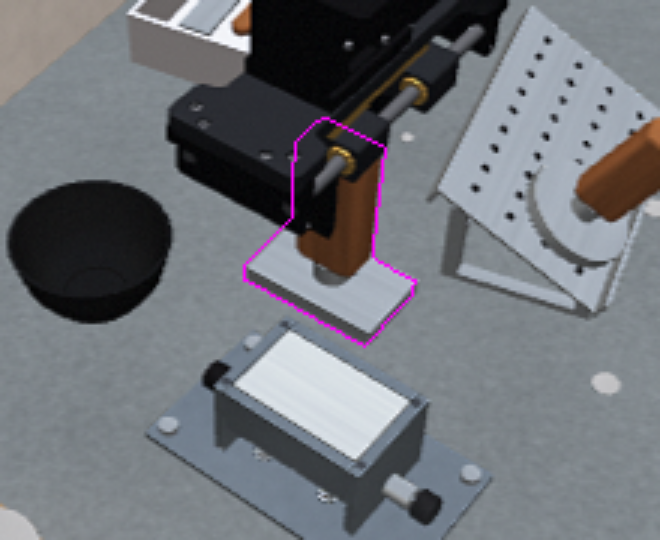

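```bash
python3 - <<'E'
from h import *
np.set_printoptions(precision=4,suppress=True)
ct=bot.capture('top');cs=bot.capture('side')
q=np.array([(517,65),(696,75),(663,397),(482,378)],float);X=np.array([atz(ct,(260+(u-400)/4,220+v/4),.006) for u,v in q])
print(X.mean(0),[np.degrees(np.arctan2(d[1],d[0])) for d in(X[0]-X[3],X[1]-X[2])])
q=[(50,185),(138,100),(336,222),(256,320)];Y=np.array([atz(cs,(270+u/2.5,200+v/2.5),.006) for u,v in q]);print(Y)
d=Y[0]-Y[3];print(np.degrees(np.arctan2(d[1],d[0])))
k=[atz(ct,(260+(u-400)/4,220+v/4),.02) for u,v in((601,93),(574,361))];d=k[0]-k[1];print('knobs',np.mean(k,0),np.degrees(np.arctan2(d[1],d[0])),np.linalg.norm(d))
plan([.5425,.026,.17],Rz(-.085)@DN)
E
```

```text
[0.54   0.0249 0.006 ] [np.float64(-5.3364765421244575), np.float64(-5.349044941608727)]
[[ 0.6424  0.0753  0.006 ]
 [ 0.6327 -0.0378  0.006 ]
 [ 0.4365 -0.0176  0.006 ]
 [ 0.4461  0.0916  0.006 ]]
-4.7358393489691215
knobs [0.54   0.0259 0.02  ] -4.9731551743201505 0.16638576568777938
rows 2
[1.2, -5.0, 35.0, 0.0, -0.005, 0.007], [1.3, -5.0, 35.0, 0.0, -0.005, 0.007],
```

Emit:
play_rows([
  [[-1,-1.5,30,0,-0.003,0.008],[-1,-1.5,30,0,-0.003,0.008],[-1,-0.5,18,0,0,0.005],[0,0,0,0,0,0],[0,0,0,0,0,0]],
])

```text
time_s: 15.7
position: [0.5379, 0.0192, 0.1632]
tcp_rot: [[0.996, -0.092, 0.007], [-0.092, -0.996, -0.001], [0.007, 0.001, -1.0]]
force: [0.8, 0.3, -4.7]
opening: 0.298
grasp_force: 30.0
```

```bash
cat > foot.py <<'E'
from h import *
np.set_printoptions(precision=4,suppress=True)
s=bot.read_state();P=np.array(s['position']);Rt=np.array(s['tcp_rot']);print(P,s['force']);print(Rt)
cs=bot.capture('side')
im=cs['image'].copy()
for part,pose,col in(([TAMP[0]],(Rt@DN,P+Rt@np.array([0,0,.0745])),(255,0,255)),([box(-.056,.056,-.038,.038,.069,.07)],(Rz(-.089),np.array([.5408,.0258,0])),(0,255,0)),([box(-.048,.048,-.03,.03,.0699,.07)],(Rz(-.089),np.array([.5408,.0258,0])),(0,255,0))):
    for k in part:
        q=np.array([proj(cs,pose[0]@p+pose[1]) for p in k])
        big=None
    im=cv2.resize(im,(2560,1920),interpolation=cv2.INTER_LINEAR) if im.shape[0]==480 else im
    cv2.polylines(im,[cv2.convexHull(np.round(q*4+2).astype(np.int32))],True,col,1)
cv2.imwrite('pics/f.png',im[800:1300,1080:1720])
E
python3 foot.py; python3 -c "
from h import *
plan([.5412,.0258,.16],Rz(-.089)@DN)"
```

```text
[0.5379 0.0192 0.1632] [ 0.7684  0.321  -4.723 ]
[[ 0.9957 -0.0923  0.0073]
 [-0.0923 -0.9957 -0.0015]
 [ 0.0074  0.0008 -1.    ]]
rows 1
[1.9, -6.7, 4.0, 0.001, -0.01, -0.003],
```

View pics/f.png

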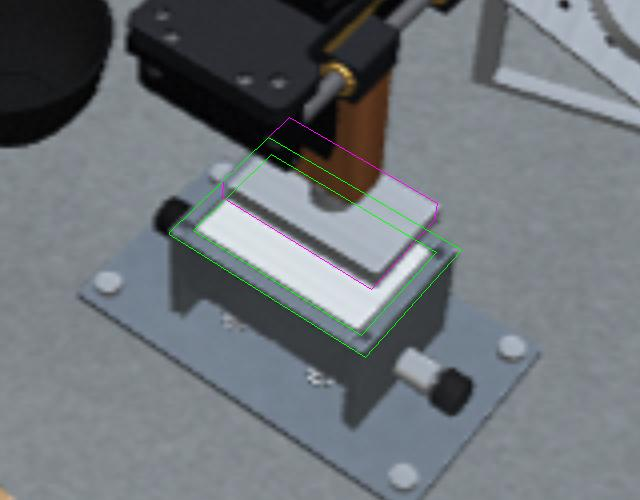

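Emit:
play_rows([
  [[2,-4,0,0,-0.007,0.003],[0,-3,5,0,0,0],[0,0,5,0,0,0],[0,0,0,0,0,0],[0,0,0,0,0,0]],
])

```text
time_s: 16.25
position: [0.5403, 0.0273, 0.1529]
tcp_rot: [[0.996, -0.093, -0.0], [-0.093, -0.996, -0.001], [0.0, 0.001, -1.0]]
force: [0.6, -0.7, -3.4]
opening: 0.297
grasp_force: 30.0
```

```bash
python3 foot.py; python3 -c "
from h import *
plan([.5412,.0258,.146],Rz(-.089)@DN)"
```

```text
[0.5403 0.0273 0.1529] [ 0.5887 -0.6839 -3.3568]
[[ 0.9957 -0.0928 -0.    ]
 [-0.0928 -0.9957 -0.001 ]
 [ 0.0001  0.001  -1.    ]]
rows 1
[0.8, 1.3, 7.0, 0.001, -0.001, -0.004],
```

View pics/f.png

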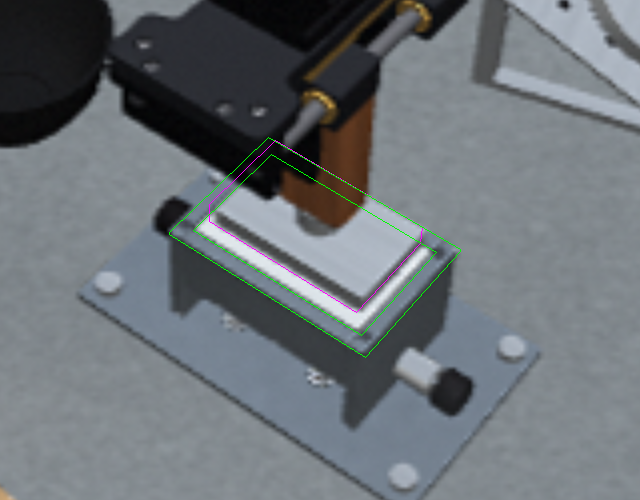

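The foot hangs just over the bed, roughly centred (foot corner at (365,306), bed corner at (363,332) in the crop). I'll touch down gently, then fine-check.

Emit:
play_rows([
  [[1.5,-0.5,3,0,0,-0.003],[0,0,2,0,0,0],[0,0,1,0,0,0],[0,0,0,0,0,0]],
])

```text
time_s: 16.7
position: [0.542, 0.0275, 0.1468]
tcp_rot: [[0.996, -0.09, 0.0], [-0.09, -0.996, -0.001], [0.0, 0.001, -1.0]]
force: [-0.2, -1.1, -4.3]
opening: 0.301
grasp_force: 30.0
```

Emit:
play_rows([
  [[0,0,1.5,0,0,0],[0,0,0,0,0,0],[0,0,0,0,0,0]],
])

```text
time_s: 17.0
position: [0.5421, 0.0275, 0.1456]
tcp_rot: [[0.996, -0.09, 0.001], [-0.09, -0.996, -0.001], [0.001, 0.001, -1.0]]
force: [0.6, -0.7, -3.9]
opening: 0.298
grasp_force: 30.0
```

Emit:
play_rows([
  [[0,0,1,0,0,0],[0,0,0,0,0,0]],
])

```text
time_s: 17.2
position: [0.5423, 0.0275, 0.1449]
tcp_rot: [[0.996, -0.09, 0.001], [-0.09, -0.996, -0.001], [0.001, 0.001, -1.0]]
force: [-0.7, 0.6, -3.3]
opening: 0.297
grasp_force: 30.0
```

Emit:
play_rows([
  [[0,0,1,0,0,0],[0,0,0,0,0,0]],
])

```text
time_s: 17.4
position: [0.5423, 0.0275, 0.144]
tcp_rot: [[0.996, -0.09, 0.001], [-0.09, -0.996, -0.001], [0.001, 0.001, -1.0]]
force: [-0.9, 0.5, 0.7]
opening: 0.294
grasp_force: 30.0
```

```bash
cat > prof.py <<'E'
from h import *
import sys
cs=bot.capture('side');g=cs['image'].mean(2).astype(np.float32)
zb=float(sys.argv[1]) if len(sys.argv)>1 else .07
def samp(pts):
    q=np.array([proj(cs,Rz(-.089)@np.array([x,y,zb])+[.5408,.0258,0]) for x,y in pts],np.float32)
    return cv2.remap(g,q[:,:1].copy(),q[:,1:].copy(),cv2.INTER_CUBIC)[:,0].astype(int)
ys=np.arange(.014,.0401,.001)
for x in(-.035,-.02,0,.02,.035): print('y from 14mm at x',x,samp([(x,y) for y in ys]).tolist())
xs=np.arange(-.034,-.0591,-.001)
for y in(-.02,-.008,.008,.02): print('x from -34 at y',y,samp([(x,y) for x in xs]).tolist())
E
python3 prof.py
```

```text
y from 14mm at x -0.035 [183, 183, 184, 184, 175, 140, 85, 56, 65, 73, 78, 95, 144, 198, 211, 176, 135, 126, 135, 138, 134, 138, 146, 138, 107, 68, 55]
y from 14mm at x -0.02 [179, 181, 185, 192, 183, 148, 97, 59, 57, 67, 82, 118, 173, 231, 229, 169, 125, 125, 138, 137, 137, 139, 144, 131, 90, 62, 58]
y from 14mm at x 0 [179, 178, 180, 193, 204, 176, 119, 82, 70, 67, 71, 105, 163, 219, 237, 190, 125, 94, 111, 130, 134, 137, 138, 116, 83, 60, 51]
y from 14mm at x 0.02 [179, 179, 180, 185, 194, 188, 141, 89, 69, 71, 70, 78, 129, 203, 240, 216, 155, 127, 133, 136, 135, 137, 136, 120, 82, 53, 52]
y from 14mm at x 0.035 [178, 179, 182, 188, 200, 191, 144, 94, 74, 70, 67, 80, 125, 185, 221, 205, 164, 137, 132, 135, 135, 137, 143, 128, 82, 48, 48]
x from -34 at y -0.02 [186, 186, 189, 199, 183, 134, 81, 77, 130, 203, 249, 243, 182, 128, 116, 130, 135, 133, 137, 139, 115, 85, 61, 55, 58, 58]
x from -34 at y -0.008 [184, 184, 193, 205, 174, 120, 80, 78, 122, 188, 234, 215, 155, 122, 123, 130, 133, 133, 136, 133, 119, 92, 65, 57, 58, 59]
x from -34 at y 0.008 [185, 185, 188, 187, 164, 128, 90, 81, 121, 186, 229, 219, 169, 125, 121, 128, 131, 131, 135, 136, 115, 80, 62, 61, 61, 63]
x from -34 at y 0.02 [96, 85, 101, 108, 90, 68, 63, 72, 125, 195, 240, 217, 149, 114, 119, 129, 130, 132, 134, 131, 118, 89, 68, 59, 61, 63]
```

Foot is centred to about 1 mm (strip 3.3 mm at +y, 4.1 mm at -x). Small trim, then press.

Emit:
play_rows([
  [[0,0,-1.5,0,0,0],[0.8,0.6,0,0,0,0],[0,0,4,0,0,0],[0,0,5,0,0,0],[0,0,5,0,0,0]],
])

```text
time_s: 17.95
position: [0.543, 0.0268, 0.1312]
tcp_rot: [[0.996, -0.09, 0.001], [-0.09, -0.996, -0.001], [0.001, 0.001, -1.0]]
force: [-1.5, 0.0, 5.8]
opening: 0.299
grasp_force: 30.0
```

Emit:
play_rows([
  [[0,0,4,0,0,0],[0,0,4,0,0,0],[0,0,3,0,0,0],[0,0,3,0,0,0],[0,0,0,0,0,0]],
])

```text
time_s: 18.45
position: [0.5435, 0.0268, 0.1175]
tcp_rot: [[0.996, -0.09, 0.002], [-0.09, -0.996, -0.001], [0.002, 0.001, -1.0]]
force: [-0.5, 0.6, 3.1]
opening: 0.297
grasp_force: 30.0
```

Emit:
play_rows([
  [[0,0,1.5,0,0,0],[0,0,0,0,0,0]],
])

```text
time_s: 18.65
position: [0.5434, 0.0268, 0.1158]
tcp_rot: [[0.996, -0.09, 0.002], [-0.09, -0.996, -0.001], [0.002, 0.001, -1.0]]
force: [-1.6, 0.4, 3.0]
opening: 0.295
grasp_force: 30.0
```

Emit:
play_rows([
  [[0,0,1.5,0,0,0],[0,0,0,0,0,0]],
])

```text
time_s: 18.85
position: [0.5435, 0.0268, 0.1152]
tcp_rot: [[0.996, -0.09, 0.002], [-0.09, -0.996, -0.001], [0.002, 0.001, -1.0]]
force: [-2.9, 0.2, 11.5]
opening: 0.296
grasp_force: 30.0
```

Emit:
play_rows([
  [[0,0,1.5,0,0,0],[0,0,0,0,0,0]],
])

```text
time_s: 19.05
position: [0.5434, 0.0268, 0.1151]
tcp_rot: [[0.996, -0.09, 0.003], [-0.09, -0.996, -0.001], [0.003, 0.001, -1.0]]
force: [-5.2, 0.8, 21.9]
opening: 0.295
grasp_force: 30.0
```

Emit:
play_rows([
  [[0,0,1.5,0,0,0],[0,0,0,0,0,0],[0,0,0,0,0,0]],
])

```text
time_s: 19.35
position: [0.5435, 0.0268, 0.115]
tcp_rot: [[0.996, -0.09, 0.003], [-0.09, -0.996, -0.002], [0.003, 0.001, -1.0]]
force: [-7.5, 1.4, 31.7]
opening: 0.299
grasp_force: 30.0
```

Emit:
play_rows([
  [[0,0,1,0,0,0],[0,0,0,0,0,0],[0,0,0,0,0,0],[0,0,0,0,0,0]],
])

```text
time_s: 19.75
position: [0.5434, 0.0268, 0.115]
tcp_rot: [[0.996, -0.09, 0.004], [-0.09, -0.996, -0.002], [0.004, 0.001, -1.0]]
force: [-8.8, 1.6, 36.6]
opening: 0.297
grasp_force: 30.0
```

```bash
python3 - <<'E'
from h import *
np.set_printoptions(precision=4,suppress=True)
s=bot.read_state();P=np.array(s['position']);Rt=np.array(s['tcp_rot']);print(P,s['force'],s['moment'],s['joint_positions'])
cs=bot.capture('side');g=cs['image'].mean(2).astype(np.float32)
# visible: foot top face (z=0.052 if down). profile along -x end at foot-top height: find where foot top edge/rim lies
for x in(-.05,-.045,-.04,-.03,-.02,0,.02):pass
c=np.array([.5418,.0258,0])
for name,pts in(('far wall -y, x=0, rim z .07',[(0,y,.07) for y in np.arange(.0,-.0401,-.0015)]),('x=-.03',[(-.03,y,.07) for y in np.arange(.0,-.0401,-.0015)])):
    q=np.array([proj(cs,Rz(-.089)@np.array(p)+c) for p in pts],np.float32)
    print(name,cv2.remap(g,q[:,:1].copy(),q[:,1:].copy(),1)[:,0].astype(int).tolist())
# near wall: foot-top seen beyond near rim inner edge; knob positions (catch in?)
print([ (np.round(a['centre'],1),round(a['confidence'],2)) for a in bot.pinpoint(cs,'bed_top')[:2]], [(np.round(a['centre'],1),round(a['confidence'],2)) for a in bot.pinpoint(cs,'tamper')[:2]])
for L in(0,.028,.03): print(L,proj(cs,c+[0,0,.07-L]))
z=np.load('cs.npz');
# knobs: centroid of dark pixels before/after
for n,im in(('before',z['im']),('now',cs['image'])):
    for u,v in((270+108/2.5,200+136/2.5),(270+283/2.5,200+243/2.5)):
        w=im[int(v)-12:int(v)+12,int(u)-14:int(u)+14].max(2);yy,xx=np.nonzero(w<45);print(n,len(yy),xx.mean()+int(u)-14,yy.mean()+int(v)-12)
E
```

```text
[0.5434 0.0268 0.115 ] [-8.7593  1.6107 36.5576] [ 0.2806  1.5778 -0.074 ] [-8.9124 34.1159 99.9985 -0.0844 45.6615 86.2957]
far wall -y, x=0, rim z .07 [52, 52, 51, 50, 48, 47, 49, 51, 52, 55, 58, 58, 59, 61, 62, 61, 60, 58, 57, 55, 53, 52, 51, 49, 48, 63, 83]
x=-.03 [186, 188, 186, 185, 188, 190, 195, 193, 123, 62, 56, 56, 57, 58, 58, 57, 57, 57, 54, 49, 94, 140, 139, 135, 135, 134, 136]
[] [(array([347.1, 268.8]), 0.83)]
0 [347.551  259.4675]
0.028 [346.9522 268.5894]
0.03 [346.9105 269.2244]
before 47 312.6808510638298 254.21276595744683
before 81 382.5432098765432 297.5308641975309
now 260 315.9153846153846 248.83076923076925
now 77 382.4805194805195 297.57142857142856
```

Emit:
play_rows([
  [[0,0,-3,0,0,0],[0,0,-4,0,0,0],[0,0,-3,0,0,0],[0,0,-2,0,0,0],[0,0,0,0,0,0]],
])

```text
time_s: 20.4
position: [0.5427, 0.0267, 0.1213]
tcp_rot: [[0.996, -0.09, -0.0], [-0.09, -0.996, -0.001], [-0.0, 0.001, -1.0]]
force: [0.7, 0.6, -4.4]
opening: 0.297
grasp_force: 30.0
```

Emit:
play_rows([
  [[0,0,-15,0,0,0],[0,0,-25,0,0,0],[0,0,-40,0,0,0],[0,0,-40,0,0,0],[0,0,0,0,0,0]],
])

```text
time_s: 20.9
position: [0.5467, 0.0264, 0.2469]
tcp_rot: [[0.996, -0.09, 0.013], [-0.09, -0.996, -0.003], [0.013, 0.002, -1.0]]
force: [2.1, -1.0, -3.5]
opening: 0.301
grasp_force: 30.0
```

```bash
python3 - <<'E'
from h import *
np.set_printoptions(precision=4,suppress=True)
s=bot.read_state();P=np.array(s['position']);Rt=np.array(s['tcp_rot']);print(P,s['force'])
cs=bot.capture('side')
print([(np.round(a['centre'],1),round(a['confidence'],2)) for a in bot.pinpoint(cs,'bed_top')[:2]])
# visible bright bed inside cavity: its far edge vs z: fit polygon clip
g=cv2.resize(cs['image'],None,fx=S,fy=S,interpolation=cv2.INTER_LINEAR).min(2)
c0=np.array([.5418,.0258,0]);seed=proj(cs,c0+[0,-.01,.042])
prn=lambda pts:cv2.remap(cs['image'].mean(2).astype(np.float32),*(lambda q:(q[:,:1].copy(),q[:,1:].copy()))(np.array([proj(cs,Rz(-.089)@np.array(p)+c0) for p in pts],np.float32)),1)[:,0].astype(int).tolist()
for x in(-.038,-.02,0,.02,.038): print('far wall at x',x,'z from .03 up 2mm:',prn([(x,-.03,z) for z in np.arange(.03,.0761,.002)]))
for y in(-.02,-.01,0): print('+x wall at y',y,prn([(.048,y,z) for z in np.arange(.03,.0761,.002)]))
# return: grasp pose, 3 mm uphill, hover 100 mm along normal
Rg=np.array([[.858,.121,.499],[.106,-.993,.059],[.503,.002,-.864]]);U,_,V=np.linalg.svd(Rg);Rg=U@V
Pg=np.array([.4664,-.3443,.1068])+Rg@[.006,0,0]
print('target',Pg);plan(Pg-Rg[:,2]*.11,Rg)
E
```

```text
[0.5467 0.0264 0.2469] [ 2.0515 -1.0464 -3.4636]
[(array([347.1, 268.1]), 0.81)]
far wall at x -0.038 z from .03 up 2mm: [130, 130, 127, 129, 134, 148, 126, 83, 67, 55, 54, 54, 55, 56, 57, 57, 56, 55, 54, 56, 91, 132, 132, 132]
far wall at x -0.02 z from .03 up 2mm: [221, 221, 223, 225, 219, 172, 94, 66, 51, 53, 54, 54, 55, 55, 55, 54, 55, 55, 52, 59, 82, 127, 136, 132]
far wall at x 0 z from .03 up 2mm: [223, 223, 224, 227, 235, 172, 90, 60, 50, 53, 54, 55, 55, 55, 55, 55, 55, 54, 52, 57, 77, 122, 129, 131]
far wall at x 0.02 z from .03 up 2mm: [223, 224, 225, 226, 220, 167, 89, 60, 49, 50, 51, 52, 54, 53, 53, 53, 53, 52, 52, 56, 82, 132, 134, 132]
far wall at x 0.038 z from .03 up 2mm: [224, 225, 226, 231, 221, 162, 105, 56, 51, 51, 53, 53, 52, 53, 53, 53, 53, 52, 47, 39, 92, 123, 131, 129]
+x wall at y -0.02 [223, 226, 225, 219, 182, 141, 93, 66, 52, 53, 54, 56, 56, 56, 56, 56, 55, 53, 57, 70, 90, 115, 125, 129]
+x wall at y -0.01 [222, 225, 225, 219, 183, 135, 87, 63, 51, 53, 55, 55, 56, 56, 56, 56, 56, 54, 59, 71, 93, 112, 125, 129]
+x wall at y 0 [224, 226, 228, 220, 188, 136, 90, 60, 53, 54, 56, 57, 57, 57, 57, 56, 55, 55, 60, 72, 96, 114, 127, 130]
target [ 0.4715 -0.3437  0.1098]
rows 9
[-10.2, 43.0, 4.2, 0.006, 0.058, -0.023], [-11.4, 42.8, 3.3, 0.006, 0.058, -0.023], [-12.5, 42.5, 2.3, 0.006, 0.058, -0.023], [-13.6, 42.2, 1.3, 0.006, 0.058, -0.023], [-14.6, 41.9, 0.2, 0.006, 0.058, -0.023],
[-15.6, 41.5, -0.9, 0.006, 0.058, -0.023], [-16.4, 41.2, -2.1, 0.006, 0.058, -0.023], [-17.2, 40.8, -3.3, 0.006, 0.058, -0.023], [-17.9, 40.3, -4.6, 0.006, 0.058, -0.023],
```

The bed is down and level (edge at z≈0.041 along the whole length, on both walls). Returning the tamper with extra height over the round one.

Emit:
play_rows([
  [[0,0,-35,0,0,0],[0,0,-35,0,0,0],[-10,43,2,0.006,0.058,-0.023],[-11,43,2,0.006,0.058,-0.023],[-12,42.5,2,0.006,0.058,-0.023]],
])

```text
time_s: 21.5
position: [0.4996, -0.099, 0.3009]
tcp_rot: [[0.985, -0.017, 0.171], [-0.019, -1.0, 0.009], [0.171, -0.012, -0.985]]
force: [2.0, -0.5, -4.0]
opening: 0.297
grasp_force: 30.0
```

Emit:
play_rows([
  [[-13,42,1,0.006,0.058,-0.023],[-14,42,0,0.006,0.058,-0.023],[-15,41.5,0,0.006,0.058,-0.023],[-16,41,-2,0.006,0.058,-0.023],[-17,41,-3,0.006,0.058,-0.023]],
])

```text
time_s: 22.0
position: [0.432, -0.3082, 0.2801]
tcp_rot: [[0.89, 0.099, 0.446], [0.085, -0.995, 0.051], [0.449, -0.008, -0.894]]
force: [0.6, -0.3, -3.8]
opening: 0.301
grasp_force: 30.0
```

Emit:
play_rows([
  [[-18,40.5,-4,0.006,0.058,-0.023],[0,0,0,0,0,0],[0,0,0,0,0,0]],
])

```text
time_s: 22.3
position: [0.4182, -0.3507, 0.2751]
tcp_rot: [[0.862, 0.118, 0.494], [0.1, -0.993, 0.062], [0.498, -0.004, -0.867]]
force: [0.0, 1.0, -4.5]
opening: 0.301
grasp_force: 30.0
```

```bash
cat > ret.py <<'E'
from h import *
import sys
np.set_printoptions(precision=4,suppress=True)
s=bot.read_state();print(s['time_s'],s['position'],s['force'])
Rg=np.array([[.858,.121,.499],[.106,-.993,.059],[.503,.002,-.864]]);U,_,V=np.linalg.svd(Rg);Rg=U@V
Pg=np.array([.4664,-.3443,.1068])+Rg@[.006,0,0]
plan(Pg-Rg[:,2]*float(sys.argv[1]),Rg,step=.035)
E
python3 ret.py .05
python3 - <<'E'
from h import *
for n in('top','side'):
    c=bot.capture(n)
    for q in('round_tamper','bowl','disc','plug'): print(n,q,[(np.round(a['centre'],1).tolist(),round(a['confidence'],2)) for a in bot.pinpoint(c,q)[:1]])
E
```

```text
22.3 [ 0.4182 -0.3507  0.2751] [ 0.0017  1.0256 -4.4715]
rows 4
[-9.0, -0.0, 30.0, -0.001, 0.002, -0.002], [-9.0, -0.1, 30.0, -0.001, 0.002, -0.002], [-9.1, -0.1, 30.0, -0.001, 0.002, -0.002], [-9.1, -0.2, 30.0, -0.001, 0.002, -0.002],
top round_tamper [([412.7, 302.1], 0.89)]
top bowl [([325.4, 192.5], 0.64)]
top disc [([225.1, 230.0], 0.7)]
top plug [([192.8, 228.1], 0.87)]
side round_tamper [([431.3, 201.1], 0.86)]
side bowl [([270.2, 225.8], 0.83)]
side disc [([237.4, 319.3], 0.87)]
side plug [([204.9, 354.4], 0.83)]
```

Emit:
play_rows([
  [[-9,0,30,-0.001,0.002,-0.002],[-9,0,30,-0.001,0.002,-0.002],[-9,0,30,-0.001,0.002,-0.002],[-9,0,30,-0.001,0.002,-0.002],[0,0,0,0,0,0]],
])

```text
time_s: 23.3
position: [0.4491, -0.3454, 0.1531]
tcp_rot: [[0.856, 0.127, 0.501], [0.111, -0.992, 0.061], [0.505, 0.003, -0.863]]
force: [0.4, 0.7, -4.5]
opening: 0.294
grasp_force: 30.0
```

Emit:
play_rows([
  [[0,0,10,0,0,0],[0,0,10,0,0,0],[0,0,10,0,0,0],[0,0,0,0,0,0],[0,0,0,0,0,0]],
])

```text
time_s: 23.8
position: [0.4649, -0.3458, 0.131]
tcp_rot: [[0.854, 0.126, 0.505], [0.114, -0.992, 0.055], [0.508, 0.011, -0.861]]
force: [-0.7, 0.5, -3.8]
opening: 0.298
grasp_force: 30.0
```

```bash
python3 ret.py 0; python3 - <<'E'
from h import *
c=bot.capture('side');s=bot.read_state()
print([np.round(a['centre'],1) for a in bot.pinpoint(c,'tamper')[:1]], proj(c,np.array(s['position'])+np.array(s['tcp_rot'])[:,2]*.0745))
E
```

```text
23.8 [ 0.4649 -0.3458  0.131 ] [-0.7172  0.4856 -3.8435]
rows 1
[-4.8, -1.5, 21.7, 0.005, -0.006, 0.009],
[array([450.2, 163.9])] [446.34580943 161.72280624]
```

Emit:
play_rows([
  [[-3,0,6,0.005,-0.006,0.009],[-3,-1,6,0,0,0],[0,0,3,0,0,0],[0,0,0,0,0,0],[0,0,0,0,0,0]],
])

```text
time_s: 24.4
position: [0.4678, -0.3451, 0.1149]
tcp_rot: [[0.858, 0.12, 0.5], [0.105, -0.993, 0.059], [0.504, 0.002, -0.864]]
force: [5.4, -0.3, -3.5]
opening: 0.296
grasp_force: 30.0
```

```bash
python3 ret.py 0
```

```text
24.4 [ 0.4678 -0.3451  0.1149] [ 5.4344 -0.3387 -3.4648]
rows 1
[0.8, -1.0, 6.3, 0.0, -0.001, -0.001],
```

```bash
cat > tf.py <<'E'
from h import *
np.set_printoptions(precision=4,suppress=True)
s=bot.read_state();P=np.array(s['position']);Rt=np.array(s['tcp_rot'])
C={n:bot.capture(n) for n in('top','side')}
# tamper in tool: pivot about tool y at grasp point; p=(dx along tool x, dz, angle)
def pose(p):
    Rr=Ry(p[2]);return Rt@Rr@DN, P+Rt@(np.array([p[0],0,-.005])+Rr@np.array([0,0,.0795+p[1]]))
for n in C:
    near=proj(C[n],P+Rt[:,2]*.05);pp=bot.pinpoint(C[n],'tamper')
    print(n,'pin',[np.round(a['centre'],1) for a in pp[:1]],'pred',proj(C[n],P+Rt[:,2]*.0745))
    m=mask(C[n],'tamper',False,near)
    if m is None: print('none');continue
    # keep only foot part: ignore pixels where gripper hides: compare only to visible foot -> IoU of the foot box region
    g=fit([(C[n],m)],[TAMP[0]],pose,[0,0,0],[.006,.003,.06]);print(n,m.sum()/16,g)
    a=render(C[n],[TAMP[0]],*pose([0,0,0]));o=(a&m).sum()/a.sum();print('foot cover by mask at p=0',o, [ (t,round((render(C[n],[TAMP[0]],*pose([0,0,t]))&m).sum()/a.sum(),3)) for t in(-.12,-.08,-.04,.04,.08,.12)])
E
python3 tf.py
```

```text
top pin [array([457.9, 294.9])] pred [458.8128 291.9094]
top 703.0 (array([-0.017 ,  0.0091,  0.0751]), np.float64(0.20246913580246917))
foot cover by mask at p=0 0.8116807698689231 [(-0.12, np.float64(0.837)), (-0.08, np.float64(0.834)), (-0.04, np.float64(0.824)), (0.04, np.float64(0.785)), (0.08, np.float64(0.755)), (0.12, np.float64(0.729))]
side pin [array([449.4, 168. ])] pred [443.6529 167.1589]
side 644.0 (array([ 0.0418,  0.0049, -0.5106]), np.float64(0.4296699310845121))
foot cover by mask at p=0 0.6310189856002935 [(-0.12, np.float64(0.642)), (-0.08, np.float64(0.645)), (-0.04, np.float64(0.643)), (0.04, np.float64(0.629)), (0.08, np.float64(0.62)), (0.12, np.float64(0.601))]
```

The tamper has pivoted a few degrees in the grip (foot ~7 mm downhill), touching the lip. Back off, tilt the tool to compensate, re-measure.

Emit:
play_rows([
  [[3,0,-10,0,0,0],[0,0,-10,0,0.045,0],[0,0,-5,0,0.045,0],[0,0,0,0,0,0],[0,0,0,0,0,0]],
])

```text
time_s: 25.2
position: [0.4561, -0.3456, 0.1374]
tcp_rot: [[0.811, 0.12, 0.572], [0.098, -0.993, 0.069], [0.576, 0.0, -0.817]]
force: [-1.0, -0.1, -5.0]
opening: 0.298
grasp_force: 30.0
```

```bash
python3 - <<'E'
from h import *
np.set_printoptions(precision=4,suppress=True)
s=bot.read_state();P=np.array(s['position']);Rt=np.array(s['tcp_rot']);print(P,s['force'],s['moment']);print(Rt)
C={n:bot.capture(n) for n in('top','side')}
def pose(p):
    Rr=Ry(p[2]);return Rt@Rr@DN, P+Rt@(np.array([p[0],p[3],-.005])+Rr@np.array([0,0,.0795+p[1]]))
E=[]
for n in C:
    c=C[n];near=proj(c,P+Rt[:,2]*.05);m=mask(c,'tamper',False,near)
    print(n,'pin',[np.round(a['centre'],1) for a in bot.pinpoint(c,'tamper')[:1]],'pred',proj(c,P+Rt[:,2]*.0745))
    if m is not None:
        m=cv2.resize(m,(640,480),interpolation=cv2.INTER_NEAREST);h=c['image'].astype(int)
        wood=(h[:,:,2]-h[:,:,0]>40)                     # brown handle
        foot=(m>0)&~cv2.dilate(wood.astype(np.uint8),np.ones((3,3))).astype(bool)
        E.append((c,foot,wood&(m>0)));print(n,foot.sum(),(wood&(m>0)).sum())
import scipy.optimize as so
# visible foot pixels are to lie in the foot's outline; handle pixels in the handle's; outline of both otherwise as small as fits
def cost(p):
    v=0;R,t=pose(p)
    for c,f,w in E:
        a=cv2.resize(render(c,TAMP[:2],R,t)*255,(640,480),interpolation=cv2.INTER_AREA)/255.;b=cv2.resize(render(c,TAMP[2:],R,t)*255,(640,480),interpolation=cv2.INTER_AREA)/255.
        v+=(f*(1-a)).sum()+(w*(1-b)).sum()+.0
        # below-gripper foot pixels that show something else bright/dark
        v+=.5*(a*(~f)*(b<.5)*(c['image'].max(2)>70)).sum()
    return v+ (p[1]/.001)**2*3+(p[3]/.001)**2*3+(p[0]/.002)**2*3
for t in np.arange(-.16,.081,.04): print(round(t,2),round(cost([0,0,t,0]),1))
r=so.minimize(cost,[0,0,-.06,0],method='Nelder-Mead',options=dict(initial_simplex=[[0,0,-.06,0],[.003,0,-.06,0],[0,.002,-.06,0],[0,0,.02,0],[0,0,-.06,.002]],maxiter=150));print(r.x,r.fun)
E
```

```text
[ 0.4561 -0.3456  0.1374] [-1.0134 -0.1225 -4.9937] [-0.0217  0.9182 -0.0233]
[[ 0.8112  0.12    0.5723]
 [ 0.0983 -0.9928  0.0688]
 [ 0.5764  0.0004 -0.8172]]
top pin [array([466.2, 292.9])] pred [461.569  294.2445]
top 461 242
side pin [array([448.6, 160.4])] pred [448.5094 159.3429]
side 459 304
-0.16 189.3
-0.12 145.0
-0.08 122.5
-0.04 141.6
0.0 177.1
0.04 217.3
0.08 258.4
[-0.0008 -0.0002 -0.0694 -0.001 ] 112.92727495901843
```

```bash
cat > tgt.py <<'E'
from h import *
np.set_printoptions(precision=4,suppress=True)
s=bot.read_state();P=np.array(s['position']);Rt=np.array(s['tcp_rot'])
Rg=np.array([[.858,.121,.499],[.106,-.993,.059],[.503,.002,-.864]]);U,_,V=np.linalg.svd(Rg);Rg=U@V
f0=np.array([.4664,-.3443,.1068])+Rg[:,2]*.0745
Rr=Ry(-.072);foot=P+Rt@(np.array([-.0008,0,-.005])+Rr@np.array([0,0,.0795]));up=Rt@Rr@np.array([0,0,-1.])
d=foot-f0;print('foot rel. to first place: uphill,left(-y tool),height mm',Rg.T@d*1000*[1,1,-1]);print('tamper tilt',np.degrees(np.arccos(up[2])),'vs tool-first',np.degrees(np.arccos(up@-Rg[:,2])))
print('move needed in tool mm to 4 mm uphill on surface',Rt.T@(f0+Rg@[.004,0,0]-foot)*1000,s['force'])
E
python3 tgt.py
```

```text
foot rel. to first place: uphill,left(-y tool),height mm [ 7.489   0.1561 31.2716]
tamper tilt 31.166445176908397 vs tool-first 0.981301337066855
move needed in tool mm to 4 mm uphill on surface [-6.258  -0.1278 30.8372] [ 0.8939 -0.5392 -4.7323]
```

Emit:
play_rows([
  [[-1,0,9,0,-0.015,0],[-2,0,9,0,0,0],[-2,0,7,0,0,0],[0,0,0,0,0,0],[0,0,0,0,0,0]],
])

```text
time_s: 26.0
position: [0.467, -0.3442, 0.1137]
tcp_rot: [[0.819, 0.121, 0.561], [0.1, -0.993, 0.068], [0.565, -0.0, -0.825]]
force: [0.1, 0.3, -3.8]
opening: 0.294
grasp_force: 30.0
```

```bash
python3 tgt.py
```

```text
foot rel. to first place: uphill,left(-y tool),height mm [ 2.9578 -0.1276  5.6164]
tamper tilt 30.308497882647334 vs tool-first 0.15846003903871353
move needed in tool mm to 4 mm uphill on surface [0.6235 0.136  5.6779] [ 0.1047  0.266  -3.8397]
```

No contact with the lip now. Down in small steps.

Emit:
play_rows([
  [[0.5,0,2,0,0,0],[0,0,1.5,0,0,0],[0,0,0,0,0,0]],
])

```text
time_s: 26.3
position: [0.4694, -0.3444, 0.1118]
tcp_rot: [[0.818, 0.121, 0.562], [0.1, -0.993, 0.067], [0.566, 0.001, -0.825]]
force: [-0.5, -0.2, -4.1]
opening: 0.296
grasp_force: 30.0
```

Emit:
play_rows([
  [[0,0,1,0,0,0],[0,0,0,0,0,0]],
])

```text
time_s: 26.5
position: [0.4699, -0.3443, 0.1109]
tcp_rot: [[0.818, 0.12, 0.562], [0.1, -0.993, 0.067], [0.566, 0.001, -0.825]]
force: [0.5, 0.5, -4.2]
opening: 0.299
grasp_force: 30.0
```

Emit:
play_rows([
  [[0,0,1,0,0,0],[0,0,0,0,0,0]],
])

```text
time_s: 26.7
position: [0.4704, -0.3443, 0.1102]
tcp_rot: [[0.818, 0.121, 0.562], [0.1, -0.993, 0.067], [0.566, 0.001, -0.824]]
force: [-1.4, 0.0, -2.2]
opening: 0.292
grasp_force: 30.0
```

Emit:
play_rows([
  [[0,0,1,0,0,0],[0,0,0,0,0,0]],
])

```text
time_s: 26.9
position: [0.471, -0.3443, 0.1101]
tcp_rot: [[0.818, 0.12, 0.563], [0.1, -0.993, 0.067], [0.567, 0.002, -0.824]]
force: [-3.5, 0.7, 3.8]
opening: 0.298
grasp_force: 30.0
```

Emit:
play_rows([
  [[0,0,1,0,0,0],[0,0,0,0,0,0],[0,0,0,0,0,0]],
])

```text
time_s: 27.2
position: [0.472, -0.3443, 0.1101]
tcp_rot: [[0.817, 0.12, 0.564], [0.1, -0.993, 0.067], [0.568, 0.002, -0.823]]
force: [-4.8, 0.0, 9.0]
opening: 0.295
grasp_force: 30.0
```

```bash
python3 tgt.py; python3 -c "
from h import *
print(bot.read_state()['force'],bot.read_state()['moment'])"
```

```text
foot rel. to first place: uphill,left(-y tool),height mm [ 5.658   0.7042 -0.0081]
tamper tilt 30.48578935751889 vs tool-first 0.29941887339265233
move needed in tool mm to 4 mm uphill on surface [-1.653  -0.7029 -0.1361] [-4.7648  0.0325  8.9699]
[-4.76482226  0.03254137  8.96986788] [0.36315642 0.72380262 0.24667694]
```

Emit:
play_rows([
  [[0,0,0,0,0,0],[0,0,0,0,0,0],[0,0,0,0,0,0],[0,0,0,0,0,0],[0,0,0,0,0,0]],
], fingers=1)

```text
time_s: 27.7
position: [0.4717, -0.3439, 0.1083]
tcp_rot: [[0.818, 0.121, 0.562], [0.1, -0.993, 0.068], [0.566, 0.001, -0.824]]
force: [-0.6, 0.6, 0.9]
opening: 0.663
grasp_force: 0.0
```

Emit:
play_rows([
  [[0,0,0,0,0,0],[0,0,-10,0,0,0],[0,0,-25,0,0,0],[0,0,-40,0,0,0],[0,0,-40,0,0,0]],
])

```text
time_s: 28.2
position: [0.4058, -0.3513, 0.2041]
tcp_rot: [[0.819, 0.121, 0.561], [0.1, -0.993, 0.069], [0.565, -0.0, -0.825]]
force: [0.0, -0.7, 0.6]
opening: 0.993
grasp_force: 0.0
```

Emit:
play_rows([
  [[0,0,-30,0,0,0],[0,0,0,0,0,0],[0,0,0,0,0,0]],
])

```text
time_s: 28.5
position: [0.3897, -0.3541, 0.2286]
tcp_rot: [[0.818, 0.12, 0.562], [0.1, -0.993, 0.065], [0.566, 0.003, -0.825]]
force: [0.3, 1.0, -0.8]
opening: 1.001
grasp_force: 0.0
```

```bash
python3 - <<'E'
from h import *
np.set_printoptions(precision=4,suppress=True)
s=bot.read_state();print(s['time_s'],s['position'],s['force'],s['opening'])
C={n:bot.capture(n) for n in('top','side')}
tp=lambda p:(Rz(p[3])@Ry(-np.pi/6+p[4]),np.array(p[:3]))
for q,parts,p0,near in(('tamper',TAMP,[.505,-.339,.043,.12,0],{'top':(464,300),'side':(455,160)}),('round_tamper',RT,[.4847,-.2312,.0415,.1035,0],{'top':(417,305),'side':(445,190)})):
    cm=[]
    for n in C:
        m=mask(C[n],q,False,near[n]);
        if m is not None: cm.append((C[n],m))
    print(q,len(cm),*fit(cm,parts,tp,p0,[.005,.005,.005,.05,.05]))
m=mask(C['side'],'block',near=(290,375));print('block',fit([(C['side'],m)],BLOCK,flat(.03),[.536,.281,-.169],[.01,.01,.05]) if m is not None else None)
cs=C['side'];c0=np.array([.5418,.0258,0])
for x in(-.038,0,.038):
    q=np.array([proj(cs,Rz(-.089)@np.array([x,-.03,z])+c0) for z in np.arange(.03,.0761,.002)],np.float32)
    print(cv2.remap(cs['image'].mean(2).astype(np.float32),q[:,:1].copy(),q[:,1:].copy(),1)[:,0].astype(int).tolist())
E
```

```text
28.5 [ 0.3897 -0.3541  0.2286] [ 0.3494  1.0481 -0.7583] 1.0009932895234537
tamper 2 [ 0.5033 -0.3374  0.0437  0.1142  0.021 ] 0.14949105700413573
round_tamper 2 [ 0.4843 -0.2302  0.0432  0.1428  0.0119] 0.06941243230031746
block (array([ 0.5377,  0.2803, -0.18  ]), np.float64(0.02886441321686284))
[121, 121, 120, 121, 126, 140, 119, 76, 62, 51, 50, 50, 50, 51, 51, 52, 51, 50, 49, 52, 86, 124, 125, 124]
[212, 211, 213, 218, 225, 164, 83, 55, 46, 49, 51, 51, 51, 51, 51, 50, 50, 50, 49, 53, 72, 115, 122, 123]
[214, 215, 215, 220, 211, 154, 98, 50, 47, 47, 49, 48, 49, 50, 49, 49, 49, 49, 44, 36, 85, 116, 123, 121]
```

```bash
python3 -c "
from rig import bot
print(bot.hand_in())"
```

```text
the job is handed in; nothing more can be done
None
```

I've handed the job in: the block lies flat on the free part of the board, the bed is caught down and level, and the tamper is back on the sloping tray with its foot flat and inside the lip; my last camera fits agreed, but the hand-in gave no verdict.

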